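Unpin the parts box and cull the short spacer block

ROBOT

A 6-joint arm with a two-finger parallel gripper is mounted at the origin on the work surface. World frame = base frame: x ahead of the robot, y to its left, z up, the work surface at z = 0. Lengths are in m, angles in degrees, forces in N, time in s.
With the tool pointing down it reaches from about 0.425 to 0.95 m from the base axis. Payload 3.5 kg.
Tool frame: the origin (TCP) lies at the very end of the fingers, on their centre line; the grasp point (between the pads) lies 19 mm behind it; z points along the fingers, y is the direction in which the jaws open and shut (so a half turn about z gives the same grasp; the last joint's range is limited). The gripper opens to 85 mm and grips with 20 to 120 N. Pads are 22 mm wide; open, the fingers measure 114 mm over their backs; the gripper's body (76 mm by 85 mm) begins 54 mm behind the grasp point. The pads swing forward as they close: fully open they stand 13 mm farther back than shut.
Start: joints at [62.739, 16.404, 90.338, -0, 73.258, -8.594], TCP at [0.216, 0.639, 0.231] pointing down, gripper open.
Joint ranges: [-158.93, 158.93], [-51.34, 127.21], [12.03, 142.37], [-87.48, 267.48], [13.55, 161.25], [-162.69, 162.69]. Speed limits (degrees/s): [159.86, 159.86, 180, 180, 180, 180].

INTERFACE

Orientations are given as a 3x3 rotation matrix whose columns are the frame's x, y, z axes.
In Python, from plant import r gives the robot as it stands. The module is installed in compiled form; this text tells all that it offers. Calls block until the motion is done:
- r.move_ptp(position, orientation): joint-space move of the TCP to a pose.
- r.move_l(position, feed=0.15, ori=None): straight line of the TCP; ori=None keeps the orientation; feed is the mean speed in m/s.
- r.goto_joints(angles): joint-space move.
- r.command_gripper(opening): finger opening in m; the grip force is fixed at half the most; returns when the fingers have stopped.
- r.dwell(seconds).
- r.solve_ik(position, orientation): joint angles nearest the present ones, or None.
- r.state(): the state.
- r.capture(name): name is "scene" or "top"; returns a dict with "frame" (420x560x3 uint8, red, green, blue), "range_z" (420x560 float32, m along the optical axis (not along the pixel's ray), 0 where there is no reading), "camera_matrix" (3x3 intrinsics, pixels), "dist_coeffs" ([k1, k2, p1, p2, k3] as OpenCV has them; the pictures are not rectified), "rvec" (rotation vector, rad) and "tvec" (3), from world to camera coordinates, as OpenCV has them. Camera axes: x right, y down, z forward; pixel columns grow to the right and rows downward; lengths in m; the calibration is good to about 2 mm. A picture is of the moment at which its call begins.
A pose or a line that the arm cannot do raises r.IKError and nothing moves.
- r.job_done(): hands the job in, once; it reports no verdict.
The state is a dict: "clock": time; "joint_pos": joint angles; "joint_vel": joint speeds; "tau": joint torques, N m; "tool_pos": TCP position; "tcp_rot": TCP orientation; "wrist_force": force on the tool from outside, world axes, zero at the start; "wrist_torque": the same for the moment, N m; "opening": finger opening in m.
Only numpy, scipy, OpenCV 4.12 (cv2) and the standard library are available. Lean on these libraries where they do the work, as an engineer would, in place of code of your own. Each camera call takes 0.05 s, during which the arm holds its last target.

TASK

Pull up the spring pin of the parts box, turn it into its rest notch and let go so that it stays up by itself, then slide the clear lid fully open. Take out the one block that is too short, set it down on the cork mat and let go; then take it again across its width and lay it flat on the floor of the white reject tray, its length crosswise so that it spans from one long wall to the other. Leave the lid open, the pin parked in its notch and the three full-length blocks in their compartments, and do not disturb the model rover, the jar or the screwdriver.

Things in the scene. Friction and masses are not known exactly. Their poses are not given: they have to be found in the camera images.
- checkbox: Fixed parts box of clear plastic, 150 (x) x 170 (y) x 30 mm high, walls and floor 4 mm; origin: centre of its underside. Dividers as high as the walls make four compartments side by side, 142 long (x) x 37.5 wide (y), at y = -62, -21, +21, +62 mm. The lid, at 31 to 35 mm height, slides to +y on low runners. A bracket at the front (-x) carries the spring pin, axis at x = -105, y = +125 mm.
- pin_bar (a point): Centre of the black cross bar on top of the spring pin: 50 long (x of this frame) x 13 wide (y) x 18 high mm, centre 93 mm above the table when the pin is home. Then it lies along the box's x and the pin's tip locks the lid. It rises and turns with the pin. Round the pin below it stands a fixed notched steel collar of 22 mm radius, its top 67.5 mm above the table.
- pin_lift (a joint): Rise of the spring pin above home, in m, 0 to 0.026. A spring pushes it down: 5 N at home plus 250 N/m. Below 0.019 it cannot turn from home (its cross dowel is in a deep slot of the collar); lift to about 0.022 to turn. In the rest notch (5 mm deep) it reads 0.014 and the lid is free.
- pin_turn (a joint): Turn of the spring pin in rad, counter-clockwise seen from above, 0 at home. The rest notch is at 1.22 (70 degrees), a stop at 1.29. When it is let go over the notch, the spring draws it 5 mm down into it and it stays, held from turning; short of it the dowel only stands on the flat collar rim (lift 0.019), not parked.
- lid_slide (a joint): Travel of the lid in m towards the box's +y: 0 shut, stop at 0.175 fully open. Friction about 1.5 N plus a little damping. Locked by the pin when the pin is home.
- lid_grip (a point): Grey grip bar standing on the clear lid, 60 long (box's x) x 14 wide (y) x 34 high mm, from 35 to 69 mm height; this point is on its centre line, 57 mm above the table, and moves with the lid. With the lid shut it is at box x = 0, y = -40 mm.
- short_mid (a point): The short block to cull: drilled aluminium, 44 long (x) x 30 wide (y) x 24 high mm; point at its centre, half-way up (12 mm). Starts flat in one of the four compartments, its length along the compartment; there the fingers have room only beyond its two ends. About 86 g.
- full_a_mid (a point): A full-length drilled aluminium spacer block, 60 long (x) x 30 wide (y) x 24 high mm, one of three alike; point at its centre, half-way up. Starts flat in one of the four compartments, its length along the compartment, about 117 g.
- full_b_mid (a point): A full-length drilled aluminium spacer block, 60 long (x) x 30 wide (y) x 24 high mm, one of three alike; point at its centre, half-way up. Starts flat in one of the four compartments, its length along the compartment, about 117 g.
- full_c_mid (a point): A full-length drilled aluminium spacer block, 60 long (x) x 30 wide (y) x 24 high mm, one of three alike; point at its centre, half-way up. Starts flat in one of the four compartments, its length along the compartment, about 117 g.
- mat: Fixed cork mat, 120 x 120 x 3 mm thick; origin: centre of its underside.
- reject: Fixed white open reject tray, outside 60 (x) x 124 (y) x 30 mm high, walls and floor 4 mm, so 52 (x) x 116 (y) mm inside; origin: centre of its underside. The short block must lie with its length along this x, so the fingers have room only along y.
- rover: Bystander: small model rover on four black wheels, about 130 x 105 x 60 mm; origin: centre of its underside.
- jar_mid (a point): Bystander: clear jar with white cap, 56 mm diameter, 65 mm high; point at its centre.
- driver: Bystander: black-handled screwdriver lying flat, 160 mm long.
Things that resemble listed ones, but are neither listed nor needed, are in the scene too. What is shaped like the reject but blue, green or yellow is not meant.

How it is judged:
By the outcome, as a careful person would: the job done as asked, in the order asked, and still so for the second after the job is handed in, with the robot touching nothing.
It also fails if it takes over 72 s, if anything falls off the work surface, if the arm or the gripper's body presses on something with over 40 N, if the wrist force passes 120 N, or if a joint passes its speed limit or range.

## Working session

There is one attempt and no reset: what is moved stays moved. The work goes in short steps, each a Python script; the robot and the scene stay as the last script left them, time stands still between calls to the robot, and variables do not carry over. Pictures are saved under pics/ and viewed, and the job is handed in when it is done.

```bash
mkdir -p pics
cat > h.py <<'E'
import numpy as np, cv2
from plant import r
def cap(n,save=None):
    c=r.capture(n)
    if save: cv2.imwrite('pics/'+save,c['frame'][:,:,::-1])
    c['R']=cv2.Rodrigues(np.array(c['rvec'],float))[0]; c['t']=np.array(c['tvec'],float).ravel()
    c['K']=np.array(c['camera_matrix'],float); c['D']=np.array(c['dist_coeffs'],float)
    return c
def ray(c,uv):
    p=cv2.undistortPoints(np.array(uv,float).reshape(-1,1,2),c['K'],c['D']).reshape(-1,2)
    d=np.c_[p,np.ones(len(p))]
    return -c['R'].T@c['t'], d@c['R']
def onz(c,uv,z):
    o,d=ray(c,uv); s=(z-o[2])/d[:,2]; return o+d*s[:,None]
def depthpt(c,uv):
    o,d=ray(c,uv); uv=np.array(uv,int).reshape(-1,2)
    return o+d*c['range_z'][uv[:,1],uv[:,0]][:,None]
def proj(c,P):
    return cv2.projectPoints(np.array(P,float).reshape(-1,1,3),np.array(c['rvec'],float),c['t'],c['K'],c['D'])[0].reshape(-1,2)
E
python3 - <<'E'
from h import *
for n in('scene','top'):
    c=cap(n,n+'0.png'); print(n,-c['R'].T@c['t'],c['K'][0,0]); np.savez(n+'0.npz',**{k:v for k,v in c.items()})
print(r.state())
E
```

```text
scene [ 1.31289083 -0.6693195   0.94397241] 529.270710325974
top [ 0.3699996  -0.06860079  1.00245283] 390.52954861642144
{'clock': 0.1, 'joint_pos': array([ 6.27385509e+01,  1.64496391e+01,  9.04152335e+01,  1.47806862e-03,
        7.32577103e+01, -8.59424015e+00]), 'joint_vel': array([ 0.06964133, -0.08342062, -0.18421682,  0.02624754, -0.13329848,
       -0.0261193 ]), 'tau': array([ 1.40322489e-03, -4.07295156e+01, -2.93699312e+01, -1.65627403e-04,
        3.43702668e-03, -5.66512469e-06]), 'tool_pos': array([0.21573682, 0.63896771, 0.23006297]), 'tcp_rot': array([[-9.47391054e-01,  3.20076846e-01, -1.00194966e-03],
       [ 3.20078229e-01,  9.47389230e-01, -1.89051888e-03],
       [ 3.44125000e-04, -2.11176294e-03, -9.99997711e-01]]), 'wrist_force': array([-0.41658228,  0.93626861, -0.68588922]), 'wrist_torque': array([-0.02311611,  0.04096687, -0.01198919]), 'opening': 0.08543663676851529}
```

View pics/scene0.png

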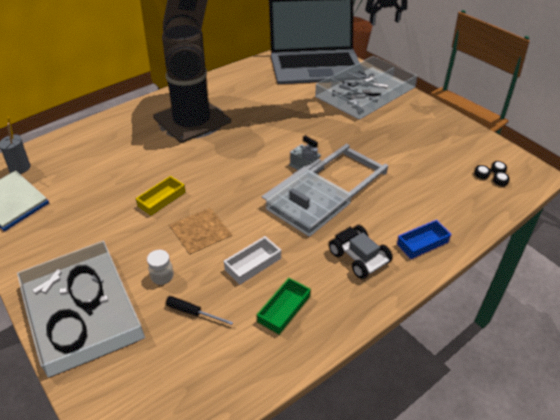

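View pics/top0.png

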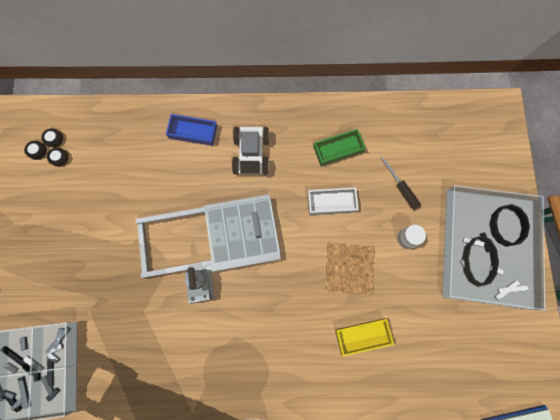

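Top view: the box spans about (205-282, 197-275), with the grip bar at (257,224), pin bracket at (199,283), mat at (350,268) and white tray at (333,200). I'll zoom in.

Run:
```python
from h import *
a=cv2.imread('pics/top0.png')[180:320,125:395]; cv2.imwrite('pics/topz.png',cv2.resize(a,None,fx=2.9,fy=2.9,interpolation=cv2.INTER_CUBIC))
a=cv2.imread('pics/scene0.png')[125:285,160:400]; cv2.imwrite('pics/scz.png',cv2.resize(a,None,fx=3.3,fy=3.3,interpolation=cv2.INTER_CUBIC))
c=dict(np.load('top0.npz'))
print(onz(c,[[205,205],[270,197],[282,261],[213,271]],.03))
print('bar depth',depthpt(c,[[257,224],[199,270],[199,283]]))
print('tray',onz(c,[[308,190],[357,188],[359,212],[311,215]],.03))
print('mat',onz(c,[[328,243],[375,244],[375,293],[326,291]],.003))
```

```text
[[ 0.61642183  0.12265412  0.03      ]
 [ 0.63500071 -0.04407623  0.03      ]
 [ 0.4699287  -0.07225986  0.03      ]
 [ 0.44824204  0.09829998  0.03      ]]
bar depth [[ 0.5565019  -0.01281487  0.07042953]
 [ 0.45002114  0.12960875  0.04545201]
 [ 0.41793452  0.12447165  0.06545692]]
tray [[ 0.652159   -0.14261417  0.03      ]
 [ 0.65541741 -0.26954588  0.03      ]
 [ 0.59161665 -0.27087959  0.03      ]
 [ 0.5857566  -0.14818269  0.03      ]]
mat [[ 0.51709549 -0.19172962  0.003     ]
 [ 0.51264682 -0.31240004  0.003     ]
 [ 0.38940932 -0.30354898  0.003     ]
 [ 0.39602386 -0.18139318  0.003     ]]
```

View pics/topz.png

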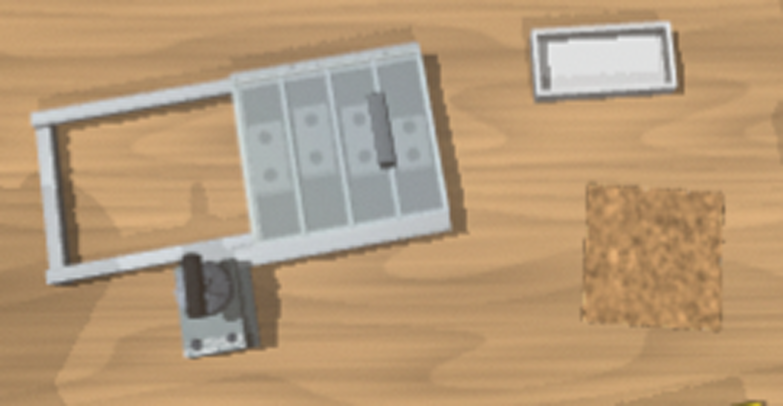

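View pics/scz.png

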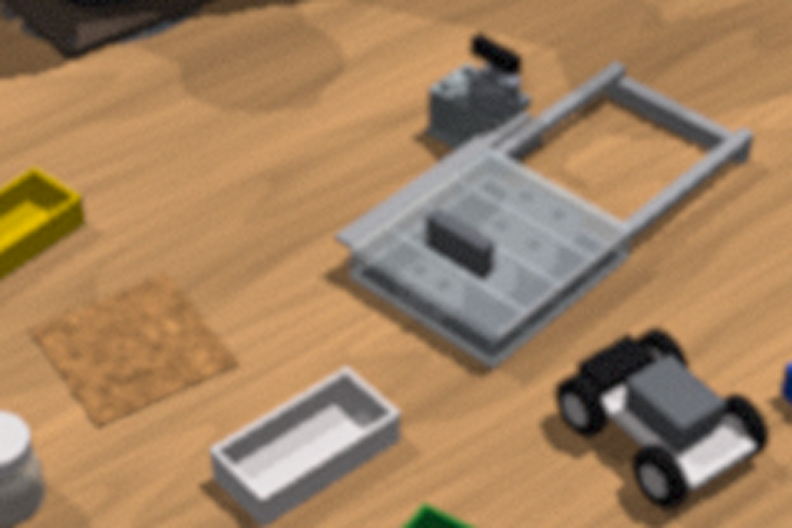

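```bash
cat >> h.py <<'E'
def cloud(c):
    h,w=c['range_z'].shape
    u,v=np.meshgrid(np.arange(w),np.arange(h)); uv=np.c_[u.ravel(),v.ravel()]
    return depthpt(c,uv).reshape(h,w,3)
E
python3 - <<'E'
from h import *
for n in('top','scene'):
    c=dict(np.load(n+'0.npz')); P=cloud(c); g=c['frame'].max(2)
    Z=P[...,2]; ok=c['range_z']>0
    def rep(nm,m,zp):
        m=m.astype(np.uint8)
        k,l,s,ce=cv2.connectedComponentsWithStats(m,connectivity=8)
        for i in range(1,k):
            if s[i,4]<15: continue
            q=(l==i); ct=np.argwhere(q)[:,::-1].astype(np.float32)
            print(n,nm,s[i],ce[i],'meanP',np.median(P[q&ok],axis=0).round(4))
            w=onz(c,ct,zp)[:,:2].astype(np.float32)
            print('   rect on z',zp,cv2.minAreaRect(w*1000),w.mean(0))
    X,Y=P[...,0],P[...,1]
    rep('bar',ok&(Z>.075)&(Z<.12)&(X>.36)&(X<.55)&(Y>.05)&(Y<.22)&(g<90),.102)
    rep('grip',ok&(Z>.055)&(Z<.09)&(X>.46)&(X<.62)&(Y>-.07)&(Y<.09)&(g<120),.069)
    f=c['frame'].astype(int)
    rep('tray',ok&(Z>.02)&(Z<.04)&(X>.56)&(X<.69)&(Y>-.3)&(Y<-.12),.03)
E
```

```text
top bar [188 268   9  22 143] [191.96503497 278.42657343] meanP [0.4274 0.1331 0.1018]
   rect on z 0.102 ((427.0359191894531, 132.4154510498047), (48.30338668823242, 16.553007125854492), 7.940315246582031) [0.4266424  0.13321574]
top grip [256 230   5   8  15] [258.73333333 234.46666667] meanP [ 0.5293 -0.0176  0.0689]
   rect on z 0.069 ((531.97412109375, -18.28870391845703), (8.13280963897705, 18.25741195678711), 56.28237533569336) [ 0.5308982  -0.01686691]
top tray [308 188  50  26 321] [333.26791277 200.3894081 ] meanP [ 0.624  -0.2075  0.0292]
   rect on z 0.03 ((622.8909912109375, -205.02401733398438), (63.07438278198242, 124.63971710205078), 2.5367374420166016) [ 0.6234503  -0.20668754]
scene bar [303 136  15  13 106] [309.82075472 142.08490566] meanP [0.4317 0.1289 0.0973]
   rect on z 0.102 ((435.2198486328125, 125.98974609375), (30.281808853149414, 57.906944274902344), 72.83129119873047) [0.43774116 0.12363941]
scene grip [289 190  20  14 137] [298.55474453 196.43065693] meanP [ 0.5613 -0.0165  0.067 ]
   rect on z 0.069 ((562.013671875, -19.29526138305664), (65.46427917480469, 24.674053192138672), 7.716932773590088) [ 0.5631039  -0.01892958]
scene tray [224 236  57  44 530] [251.67924528 257.14150943] meanP [ 0.6249 -0.2093  0.0283]
   rect on z 0.03 ((627.310546875, -209.373046875), (69.58169555664062, 129.6641082763672), 3.718092441558838) [ 0.62663907 -0.21051174]
```

Run:
```python
from h import *
c=dict(np.load('top0.npz')); P=cloud(c); g=c['frame'].max(2)
for v in range(208,244,2): print(v,g[v,244:272], (P[v,250:266,2]*1000).round().astype(int))
# table heights of the box region
m=(P[...,2]>.02)&(P[...,2]<.045)&(P[...,0]>.42)&(P[...,0]<.67)&(P[...,1]>-.1)&(P[...,1]<.32)
w=P[m][:,:2].astype(np.float32)*1000
print(cv2.minAreaRect(w), np.percentile(P[m][:,2],[10,50,90]))
```

```text
208 [157 157 159 158 158 158 158 157 156 166 197 180 158 157 156 159 158 157
 158 158 158 157 155 155 155 163 200 203] [33 39 33 37 33 33 37 35 34 36 36 33 36 37 34 34]
210 [159 159 157 159 158 159 158 156 157 162 186 196 158 155 157 156 158 158
 157 156 156 157 157 156 155 160 185 207] [36 34 36 35 35 37 37 36 35 35 35 32 36 36 35 34]
212 [160 158 158 158 157 157 155 149 145 130 127 140 129 127 156 158 158 159
 158 158 156 156 158 157 157 155 168 207] [37 37 35 38 34 65 69 35 34 36 38 36 35 39 37 35]
214 [159 159 157 159 160 159 160 153 136 137 134 132 127 108 154 159 157 156
 157 158 156 159 157 155 159 155 160 191] [35 37 68 68 69 72 69 71 34 34 37 34 34 35 36 36]
216 [166 168 169 172 173 175 179 176 141 138 135 134 127 119 130 156 158 157
 159 158 157 157 158 156 156 157 161 184] [38 36 73 70 66 69 71 67 35 35 33 35 33 36 35 34]
218 [183 182 181 180 177 177 183 178 142 138 135 133 129 127 110 157 160 156
 158 158 156 157 157 156 156 158 157 169] [35 36 37 71 72 69 69 71 50 35 32 34 33 37 33 35]
220 [183 182 175 162 157 159 162 181 176 136 134 135 132 123 106 155 163 166
 168 167 
[... 1376 characters left out ...]
179 178] [33 33 37 36 36 35 68 68 68 62 62 53 34 34 34 37]
238 [162 167 183 184 183 184 180 182 181 181 181 175 146 139 136 165 188 161
 165 173 173 169 169 170 165 164 163 162] [38 38 36 38 33 37 34 38 34 32 34 32 35 35 33 34]
240 [174 162 171 173 172 171 170 168 167 165 164 164 161 159 165 187 198 165
 159 159 158 160 159 158 158 158 160 159] [33 36 35 35 34 34 34 36 34 37 36 34 34 35 34 35]
242 [181 156 160 159 160 159 159 160 160 159 159 160 160 160 161 174 201 180
 160 158 159 158 160 159 160 159 159 160] [36 33 32 33 33 38 37 32 36 34 33 35 35 36 33 35]
((518.275146484375, 112.5691909790039), (192.4144287109375, 346.4573059082031), 10.056519508361816) [0.02987987 0.0347895  0.03730832]
```

Run:
```python
from h import *
c=dict(np.load('top0.npz')); P=cloud(c); X,Y,Z=[P[...,i] for i in range(3)]
def rect(m,z):
    ct=np.argwhere(m)[:,::-1]; w=onz(c,ct,z)[:,:2]
    mu=w.mean(0); e,v=np.linalg.eigh(np.cov((w-mu).T)); 
    print(mu.round(4), cv2.minAreaRect((w*1000).astype(np.float32)), 'pca',np.degrees(np.arctan2(v[1,1],v[0,1])), len(w))
rect((Z>.064)&(X>.46)&(X<.62)&(Y>-.07)&(Y<.09),.069)
rect((Z>.094)&(X>.36)&(X<.55)&(Y>.05)&(Y<.22),.102)
# box right edge & others: pixel edges
m=(Z>.022)&(Z<.045)
# right edge of box: lid edge at z .035 : for rows 200..258 last col where Z>.022
p=[];q=[]
for v in range(206,256):
    u=np.where(m[v,240:300])[0]; p.append((240+u.max()+.5,v))
w=onz(c,p,.033); k=np.polyfit(w[:,0],w[:,1],1); print('right edge slope deg',np.degrees(np.arctan(k[0])),'at x=.55',np.polyval(k,.55),np.std(w[:,1]-np.polyval(k,w[:,0])))
p=[]
for u in range(150,268):
    v=np.where(m[185:240,u])[0]; p.append((u,185+v.min()-.5))
w=onz(c,p,.033); k=np.polyfit(w[:,1],w[:,0],1); print('back edge',np.degrees(np.arctan(k[0])),'x at y=0',np.polyval(k,0),np.std(w[:,0]-np.polyval(k,w[:,1])))
```

```text
[ 0.5568 -0.0103] ((556.8229370117188, -10.268376350402832), (60.091217041015625, 13.644336700439453), 9.06765365600586) pca -171.15501742961763 139
[0.4269 0.1343] ((427.2448425292969, 134.16455078125), (49.85335159301758, 14.227561950683594), 7.440223217010498) pca -172.03743971293292 138
right edge slope deg 9.218507331593852 at x=.55 -0.0567882111728064 0.0007228451425699403
back edge -10.375654219975262 x at y=0 0.6352569983037084 0.001318648837745231
```

```bash
cat >> h.py <<'E'
YAW=np.radians(9.3); O=np.array([.5503,.0292])
RB=np.array([[np.cos(YAW),-np.sin(YAW)],[np.sin(YAW),np.cos(YAW)]])
def B(x,y): return O+RB@np.array([x,y])
def down(ydeg):
    a=np.radians(ydeg); y=np.array([np.cos(a),np.sin(a),0]); z=np.array([0,0,-1.]); return np.c_[np.cross(y,z),y,z]
def st(tag=''):
    s=r.state(); print(tag,'t%.2f'%s['clock'],'p',s['tool_pos'].round(4),'F',s['wrist_force'].round(1),'T',s['wrist_torque'].round(2),'op %.4f'%s['opening'],'q',s['joint_pos'].round(1)); return s
E
python3 - <<'E'
from h import *
p=np.array([.4268,.1350]); o=down(-80.7)
print(r.solve_ik([*p,.15],o), r.solve_ik([*p,.077],o), r.solve_ik([*p,.1],down(-10.7)))
r.command_gripper(.05)
r.move_ptp([*p,.15],o); st()
r.move_l([*p,.077],.1); st()
cap('top','t1.png');cap('scene','s1.png')
a=cv2.imread('pics/top.png') if 0 else cv2.imread('pics/t1.png')[180:320,125:395]; cv2.imwrite('pics/t1z.png',cv2.resize(a,None,fx=2.9,fy=2.9))
a=cv2.imread('pics/s1.png')[60:220,220:400]; cv2.imwrite('pics/s1z.png',cv2.resize(a,None,fx=3.6,fy=3.6))
E
```

```text
[ 4.52594777e+00 -8.30950491e+00  1.25433727e+02 -2.54444375e-14
  6.28757776e+01  8.52259478e+01] [ 4.52594777e+00 -1.55727948e+00  1.28024145e+02 -2.54444375e-14
  5.35331347e+01  8.52259478e+01] [ 4.52594777e+00 -3.88789300e+00  1.27365584e+02 -2.54444375e-14
  5.65223088e+01  1.52259478e+01]
 t2.53 p [0.4271 0.1354 0.1503] F [0.2 0.2 0.9] T [ 0.02 -0.06  0.09] op 0.0498 q [  4.6  -8.3 125.4   0.   62.9  85.2]
 t3.42 p [0.4274 0.1351 0.0776] F [ 0.2  1.2 -0.2] T [-0.03 -0.03 -0.01] op 0.0504 q [  4.5  -1.6 128.    0.   53.5  85.2]
```

View pics/s1z.png

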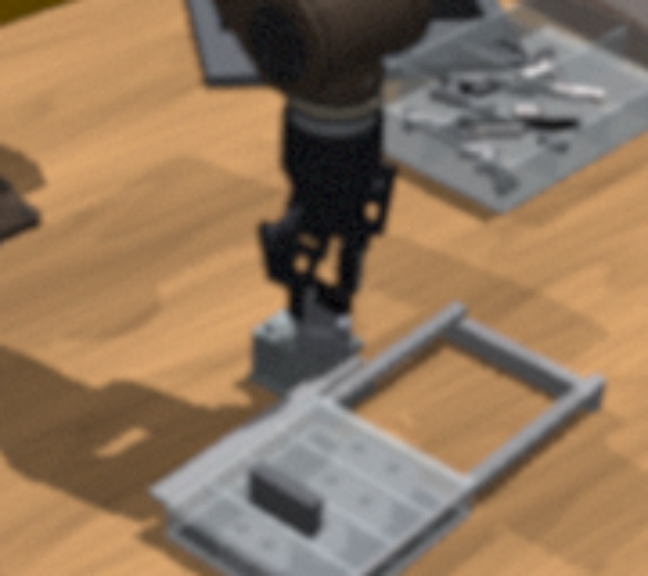

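The open fingers straddle the bar, centred near (325,290) in the zoom. Closing and lifting.

Run:
```python
from h import *
r.command_gripper(.0); s=st('closed')
p=s['tool_pos']
r.move_l([.4268,.1350,.085],.1); st('up8')
r.move_l([.4268,.1350,.0995],.1); st('up22')
```

```text
closed t3.94 p [0.4271 0.1349 0.0776] F [-0.8 -0.2  3.2] T [-0.14  0.13 -0.02] op 0.0123 q [  4.5  -1.6 128.   -0.   53.6  85.2]
up8 t4.19 p [0.4269 0.1349 0.0845] F [ 2.2 -0.9 -5.2] T [-0.12 -0.61 -0.  ] op 0.0119 q [  4.5  -2.4 127.9  -0.   54.4  85.2]
up22 t4.48 p [0.4265 0.1348 0.0983] F [  5.8  -0.6 -11.6] T [-0.19 -1.03 -0.06] op 0.0118 q [  4.5  -3.8 127.5  -0.   56.3  85.2]
```

Run:
```python
from h import *
r.move_l([.4268,.1350,.1010],.1); s=st('up')
q=r.state()['joint_pos'].copy()
q0=np.array(r.solve_ik([.4268,.1350,.1010],down(-80.7)))
for d in (20,45,70.):
    qq=q0.copy(); qq[5]-=d; r.goto_joints(qq); st('turn%g'%d)
r.dwell(.2);st()
```

```text
up t4.73 p [0.4265 0.1348 0.0995] F [  5.4  -0.5 -11.1] T [-0.19 -0.99 -0.05] op 0.0119 q [  4.5  -3.9 127.4  -0.   56.4  85.2]
turn20 t5.16 p [0.4266 0.1346 0.0994] F [  5.4  -1.8 -11.4] T [-0.32 -1.02 -0.01] op 0.0118 q [ 4.500e+00 -3.900e+00  1.274e+02 -1.000e-01  5.640e+01  6.520e+01]
turn45 t5.66 p [0.4268 0.1344 0.0995] F [  5.8  -2.3 -11.4] T [-0.4  -1.08 -0.04] op 0.0115 q [ 4.500e+00 -3.900e+00  1.274e+02 -1.000e-01  5.640e+01  4.020e+01]
turn70 t6.16 p [0.4271 0.1343 0.0997] F [  6.3  -2.8 -11.5] T [-0.43 -1.17 -0.02] op 0.0121 q [ 4.500e+00 -3.900e+00  1.274e+02 -1.000e-01  5.640e+01  1.520e+01]
 t6.36 p [0.4271 0.1343 0.0996] F [  7.4  -3.5 -11.6] T [-0.45 -1.2  -0.04] op 0.0119 q [ 4.500e+00 -3.900e+00  1.274e+02 -1.000e-01  5.640e+01  1.520e+01]
```

Run:
```python
from h import *
r.move_l([.4271,.1343,.0945],.06); st('dn')
r.move_l([.4271,.1343,.0918],.06); st('dn2')
r.command_gripper(.05); st('open')
r.dwell(.2)
r.move_l([.4271,.1343,.16],.2); st('clear')
```

```text
dn t6.62 p [0.4271 0.1342 0.0929] F [  6.8  -1.2 -10. ] T [-0.11 -1.1   0.04] op 0.0121 q [  4.4  -3.2 127.6   0.   55.6  15.1]
dn2 t6.87 p [0.4273 0.1342 0.0915] F [ 3.8 -0.8 -5.9] T [-0.27 -0.7   0.07] op 0.0121 q [  4.4  -3.  127.6  -0.   55.4  15.1]
open t7.32 p [0.4271 0.1344 0.0921] F [ 0.3 -0.7 -0.4] T [-0.01  0.05 -0.01] op 0.0499 q [  4.4  -3.1 127.6   0.   55.5  15.1]
clear t8.01 p [0.4269 0.1343 0.1597] F [ 0.8 -0.  -0.9] T [-0.01  0.03 -0.02] op 0.0498 q [  4.4  -9.1 125.    0.   64.1  15.1]
```

Run:
```python
from h import *
g=B(0,-.040); print(g); o=down(-80.7)
r.move_ptp([*g,.15],o); st('above grip')
r.command_gripper(.034)
c=cap('top','t2.png'); P=cloud(c); X,Y,Z=[P[...,i] for i in range(3)]
m=(Z>.098)&(Z<.13)&(X>.36)&(X<.5)&(Y>.09)&(Y<.18)
w=P[m]; print(len(w),np.median(w,axis=0)); 
if len(w)>5: print(cv2.minAreaRect((w[:,:2]*1000).astype(np.float32)))
a=cv2.imread('pics/t2.png')[180:320,125:395]; cv2.imwrite('pics/t2z.png',cv2.resize(a,None,fx=2.9,fy=2.9))
cap('scene','s2.png');a=cv2.imread('pics/s2.png')[60:260,220:400]; cv2.imwrite('pics/s2z.png',cv2.resize(a,None,fx=3,fy=3))
```

```text
[ 0.55676415 -0.01027423]
above grip t8.91 p [ 0.5555 -0.0097  0.1482] F [0.4 0.1 0.2] T [ 0.03  0.   -0.02] op 0.0497 q [-11.5   6.4 111.2   0.   62.7  69.1]
0 [nan nan nan]
  return _methods._mean(a, axis=axis, dtype=dtype,
  ret = um.true_divide(
```

View pics/t2z.png

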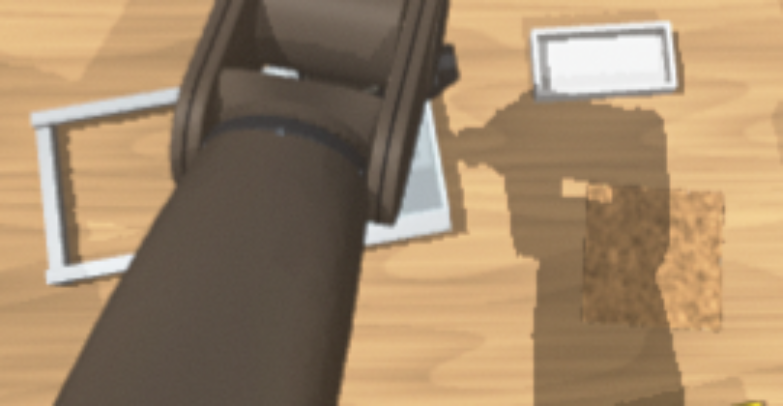

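View pics/s2z.png

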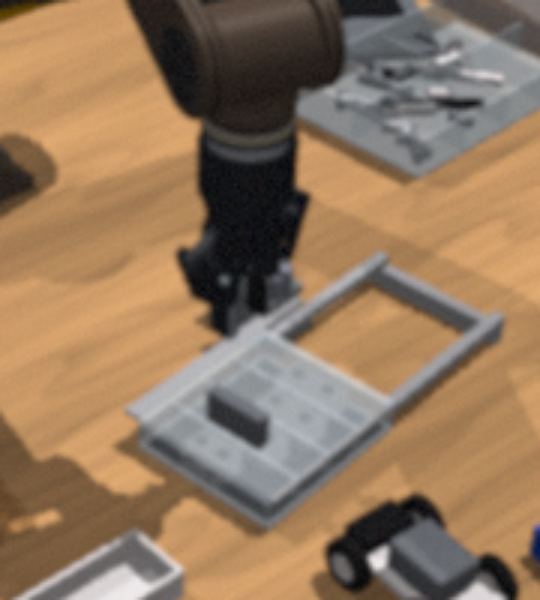

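Run:
```python
from h import *
g=B(0,-.040)
r.move_l([*g,.043],.15); st('down')
g1=B(0,-.02); r.move_l([*g1,.043],.1); s=st('push20')
if np.linalg.norm(s['wrist_force'])<12:
    r.move_l([*B(0,.06),.043],.15); s=st('push100')
    if np.linalg.norm(s['wrist_force'])<12:
        r.move_l([*B(0,.13),.043],.15); st('push170')
```

```text
down t10.18 p [ 0.5576 -0.0104  0.0439] F [-0.4  0.9 -0.2] T [-0.    0.04 -0.04] op 0.0343 q [-11.5  15.  113.8   0.   51.1  69.2]
push20 t10.53 p [0.5538 0.0102 0.0437] F [0.1 0.4 0. ] T [-0.05  0.04 -0.03] op 0.0338 q [ -9.5  14.6 114.3   0.   51.   71.2]
push100 t11.21 p [0.5403 0.0884 0.0428] F [0.2 0.5 0. ] T [0.03 0.02 0.02] op 0.0336 q [ -1.3  14.1 115.1   0.   50.8  79.4]
push170 t11.82 p [0.5292 0.1572 0.0429] F [ 0.4 -1.3  0.4] T [ 0.01 -0.01  0.02] op 0.0343 q [  6.   14.6 114.5   0.   51.   86.7]
```

Run:
```python
from h import *
n=RB@np.array([0,1.])
y=.13
while y<.155:
    y+=.003; r.move_l([*B(0,y),.043],.06); s=r.state(); f=s['wrist_force'][:2]@n; 
    print('%.3f'%y, (RB.T@(s['tool_pos'][:2]-O)).round(4), round(f,2),round(s['clock'],2))
    if f<-7: break
r.dwell(.2); st()
```

```text
0.133 [-0.      0.1325] 0.43 12.07
0.136 [-0.      0.1358] -1.91 12.32
0.139 [-0.      0.1393] -0.95 12.57
0.142 [-0.      0.1424] 0.02 12.82
0.145 [-0.      0.1442] -4.48 13.07
0.148 [-1.000e-04  1.443e-01] -15.17 13.32
 t13.53 p [0.5269 0.1716 0.0429] F [  1.5 -15.   -0.2] T [-2.24 -0.2  -0.07] op 0.0340 q [  7.7  14.8 114.2  -0.5  51.1  88.7]
```

Run:
```python
from h import *
r.move_l([*B(0,.135),.043],.1)
r.move_l([*B(0,.135),.12],.25)
r.move_ptp([.455,-.25,.20],down(-80.7)); st()
c=cap('top','t3.png'); np.savez('t3.npz',**c); P=cloud(c); X,Y,Z=[P[...,i] for i in range(3)]
m=(Z>.098)&(Z<.13)&(X>.36)&(X<.5)&(Y>.09)&(Y<.18)
w=P[m]; print(len(w),np.median(w,axis=0)); print(cv2.minAreaRect((w[:,:2]*1000).astype(np.float32)))
m=(Z>.06)&(Z<.08)&(X>.46)&(X<.6)&(Y>.1)&(Y<.22)
w=P[m]; print('grip box', RB.T@(w[:,:2].mean(0)-O),w[:,2].mean())
a=cv2.imread('pics/t3.png')[180:320,125:395]; cv2.imwrite('pics/t3z.png',cv2.resize(a,None,fx=2.9,fy=2.9,interpolation=cv2.INTER_CUBIC))
c=cap('scene','s3.png');np.savez('s3.npz',**c);a=cv2.imread('pics/s3.png')[125:285,230:400]; cv2.imwrite('pics/s3z.png',cv2.resize(a,None,fx=3.7,fy=3.7,interpolation=cv2.INTER_CUBIC))
```

```text
t15.84 p [ 0.4551 -0.2491  0.1994] F [-0.3  0.4 -0.6] T [-0.    0.   -0.03] op 0.0338 q [-39.9  -1.7 113.8   0.   68.   40.7]
136 [0.4269313  0.13423029 0.11558909]
((427.3936462402344, 134.69305419921875), (49.42605209350586, 12.685789108276367), 79.61151123046875)
grip box [-0.00026572  0.13364984] 0.06830008399516294
```

View pics/t3z.png

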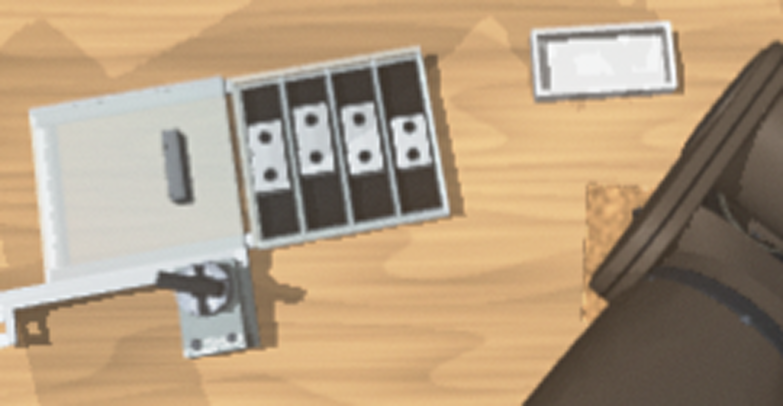

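View pics/s3z.png

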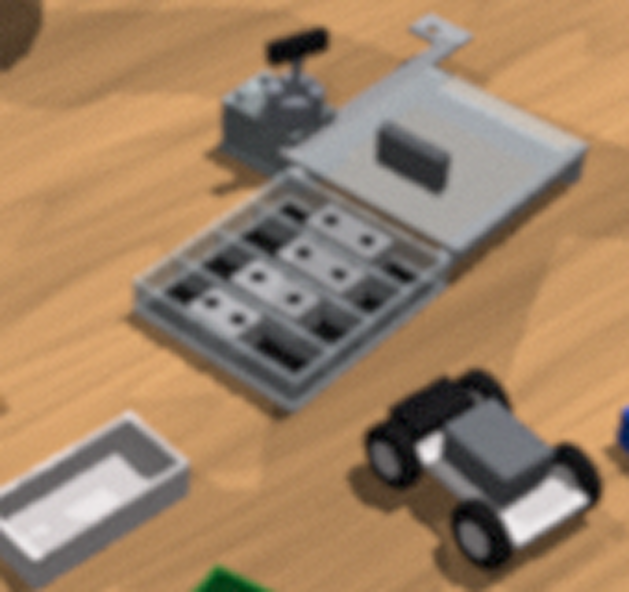

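Pin bar top reads 0.116 m (home 0.102 + 0.014), at yaw 79.6° (9.3 + 70), so it is parked. The lid is open. The short block is in the y=-62 compartment, at zoom pixel (410,140). Next I'll measure the block, mat and tray.

Run:
```python
from h import *
c=dict(np.load('t3.npz')); P=cloud(c); 
for n,f,zz in(('top','t3.npz',.028),('scene','s3.npz',.028)):
    c=dict(np.load(f)); g=c['frame'].min(2)
    for yc in(-.062,-.021,.021,.062):
        # rectified strip of the compartment at block-top height, interior +-12 in y
        xs=np.arange(-.071,.0711,.0005); ys=np.linspace(-.009,.009,19)
        G=np.array([[ [*B(x,yc+y),zz] for x in xs] for y in ys])
        uv=proj(c,G.reshape(-1,3)).astype(np.float32).reshape(len(ys),len(xs),2)
        I=cv2.remap(g.astype(np.float32),uv[...,0],uv[...,1],cv2.INTER_LINEAR)
        pr=np.percentile(I,70,axis=0); b=pr>140; i=np.where(b)[0]
        print(n,yc,'x from %.4f to %.4f len %.1f mid %.4f'%(xs[i[0]],xs[i[-1]],1e3*(xs[i[-1]]-xs[i[0]]),xs[i].mean() if 0 else (xs[i[0]]+xs[i[-1]])/2), pr[::24].round())
c=dict(np.load('top0.npz')); P=cloud(c)
def rot(m,z,nm):
    ct=np.argwhere(m)[:,::-1].astype(float); w=onz(c,ct,z)[:,:2]; print(nm,cv2.minAreaRect((w*1000).astype(np.float32)))
f=c['frame'].astype(int); X,Y=P[...,0],P[...,1]
hsv=cv2.cvtColor(c['frame'],cv2.COLOR_RGB2HSV)
m=((X>.56)&(X<.69)&(Y>-.3)&(Y<-.12)&(P[...,2]>.023)); rot(m,.03,'tray rim')
m=((X>.56)&(X<.69)&(Y>-.3)&(Y<-.12)&(f.min(2)>215)); rot(m,.004,'tray floor white')
```

```text
top -0.062 x from -0.0710 to 0.0710 len 142.0 mid 0.0000 [171.  55.  58.  58. 209. 219. 206. 211.  55.  57.  56.  53.]
top -0.021 x from -0.0710 to 0.0710 len 142.0 mid 0.0000 [170.  56.  59.  58. 217. 183. 222. 198. 186.  64.  56.  55.]
top 0.021 x from -0.0710 to 0.0710 len 142.0 mid 0.0000 [175.  57.  60.  61.  82. 203. 197. 205. 173. 204.  57.  56.]
top 0.062 x from -0.0710 to 0.0710 len 142.0 mid 0.0000 [178.  60.  62.  62. 209. 189. 209. 203. 201.  59.  59.  58.]
scene -0.062 x from -0.0290 to 0.0120 len 41.0 mid -0.0085 [116. 117.  68.  79. 143. 181. 145. 135.  70.  68.  64.  66.]
scene -0.021 x from -0.0280 to 0.0295 len 57.5 mid 0.0008 [114. 120.  66.  71. 168. 164. 177. 143. 155.  81.  70.  65.]
scene 0.021 x from -0.0205 to 0.0365 len 57.0 mid 0.0080 [120. 119.  68.  70. 116. 130. 158. 158. 127. 137.  68.  67.]
scene 0.062 x from -0.0285 to 0.0280 len 56.5 mid -0.0002 [106. 107. 100.  99. 141. 147. 159. 131. 155.  84.  93.  97.]
tray rim ((623.5216064453125, -205.19981384277344), (61.848907470703125, 124.23570251464844), 2.521289587020874)
tray floor white ((632.101806640625, -209.12123107910156), (56.01860046386719, 125.10752868652344), 3.0030100345611572)
```

Run:
```python
import cv2
a=cv2.imread('pics/top0.png')[180:225,300:370]; cv2.imwrite('pics/tray.png',cv2.resize(a,None,fx=10,fy=10,interpolation=cv2.INTER_CUBIC))
```

```text
(no output)
```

View pics/tray.png

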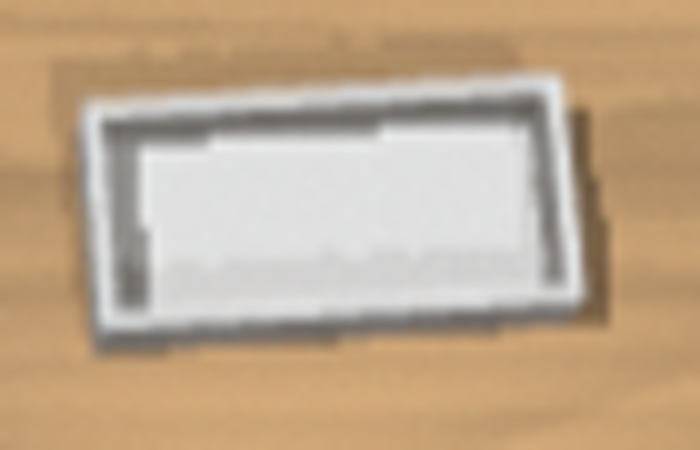

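Run:
```python
from h import *
c=dict(np.load('t3.npz')); g=c['frame'].min(2)
xs=np.arange(-.06,.0601,.0005); ys=np.linspace(-.03,.03,61)
G=np.array([[ [*B(x,-.062+y),.028] for x in xs] for y in ys])
uv=proj(c,G.reshape(-1,3)).astype(np.float32).reshape(len(ys),len(xs),2)
I=cv2.remap(g.astype(np.float32),uv[...,0],uv[...,1],cv2.INTER_LINEAR)
pr=np.percentile(I[21:40],70,axis=0); i=np.where(pr>135)[0]; print('x',xs[i[0]],xs[i[-1]])
j=np.where((xs>-.026)&(xs<.01))[0]; pc=np.percentile(I[:,j],60,axis=1); print(np.c_[ys*1e3,pc].astype(int)[::2].tolist())
c=dict(np.load('top0.npz'))
z=np.array([[80,100],[560,72],[583,300],[98,330]],float); u=(z+.5)/10-.5+[300,180]
w=onz(c,u,.03); print('tray corners',w, 'c',w.mean(0))
for a,b in((0,1),(3,2),(0,3),(1,2)):
    d=w[b]-w[a]; print(np.linalg.norm(d), np.degrees(np.arctan2(d[1],d[0])))
```

```text
x -0.02949999999999997 0.01600000000000007
[[-30, 86], [-27, 86], [-26, 91], [-24, 131], [-22, 194], [-19, 203], [-18, 143], [-16, 146], [-13, 202], [-11, 216], [-9, 218], [-8, 217], [-5, 202], [-3, 180], [-1, 163], [0, 161], [2, 175], [4, 200], [6, 217], [8, 221], [10, 223], [12, 220], [13, 152], [16, 96], [18, 110], [20, 152], [22, 135], [24, 100], [26, 134], [28, 204], [30, 217]]
tray corners [[ 0.6533889  -0.14148737  0.03      ]
 [ 0.65884879 -0.26599596  0.03      ]
 [ 0.59808753 -0.26833568  0.03      ]
 [ 0.59223504 -0.14418253  0.03      ]] c [ 0.62564007 -0.20500038  0.03      ]
0.12462824571705464 -87.48910173041932
0.12429101506957806 -87.30111745444664
0.061213216227504225 -177.47650076306783
0.06080628908619861 -177.79480965587885
```

Run:
```python
from h import *
r.command_gripper(.07)
p=B(-.007,-.0622); o=down(9.3)
r.move_ptp([*p,.12],o); st()
r.move_l([*p,.03],.15); st()
r.move_l([*p,.012],.06); st()
r.move_l([*p,.007],.04); st()
cap('scene','s4.png');a=cv2.imread('pics/s4.png')[85:285,200:400]; cv2.imwrite('pics/s4z.png',cv2.resize(a,None,fx=3,fy=3,interpolation=cv2.INTER_CUBIC))
```

```text
t17.43 p [ 0.5537 -0.0338  0.1204] F [ 0.1 -0.1 -0.2] T [-0.02  0.02  0.01] op 0.0700 q [-14.    8.2 112.4  -0.   59.4 -23.2]
 t18.18 p [ 0.5542 -0.0339  0.0309] F [-0.1 -0.4  0.6] T [0.03 0.01 0.04] op 0.0700 q [-14.   16.  114.3   0.   49.6 -23.2]
 t18.62 p [ 0.5531 -0.0332  0.0115] F [-0.  -0.4  0.3] T [-0.01  0.02  0.01] op 0.0700 q [-13.9  17.9 114.5   0.   47.7 -23.2]
 t18.90 p [ 0.5533 -0.0332  0.0067] F [-0.2 -0.2 -0.6] T [ 0.04 -0.02 -0.03] op 0.0699 q [-13.9  18.4 114.5  -0.   47.1 -23.2]
```

View pics/s4z.png

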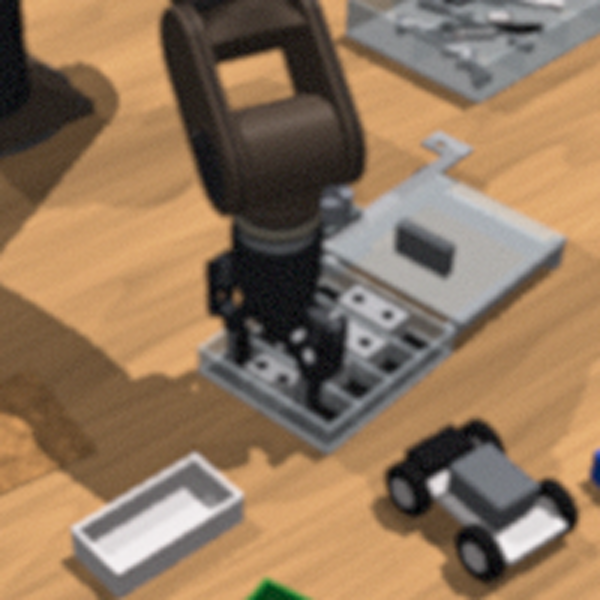

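Run:
```python
from h import *
r.command_gripper(.0); s=st('grip')
p=s['tool_pos'].copy()
r.move_l([*p[:2],.03],.08); st('up')
r.move_l([*p[:2],.13],.2); st('up')
c=cap('scene','s5.png');a=cv2.imread('pics/s5.png')[85:285,200:400]; cv2.imwrite('pics/s5z.png',cv2.resize(a,None,fx=3,fy=3,interpolation=cv2.INTER_CUBIC))
```

```text
grip t19.30 p [ 0.554  -0.0335  0.0076] F [ 0.7 -0.8  1.5] T [ 0.04 -0.02  0.05] op 0.0426 q [-13.9  18.3 114.5   0.   47.1 -23.2]
up t19.74 p [ 0.5545 -0.0336  0.0308] F [-0.1  1.  -0.8] T [-0.01 -0.02  0.05] op 0.0427 q [-13.9  16.1 114.2   0.   49.6 -23.2]
up t20.39 p [ 0.5531 -0.0332  0.1288] F [ 0.5 -0.2 -2.5] T [-0.01 -0.06  0.01] op 0.0432 q [-13.9   7.5 112.1   0.   60.4 -23.2]
```

View pics/s5z.png

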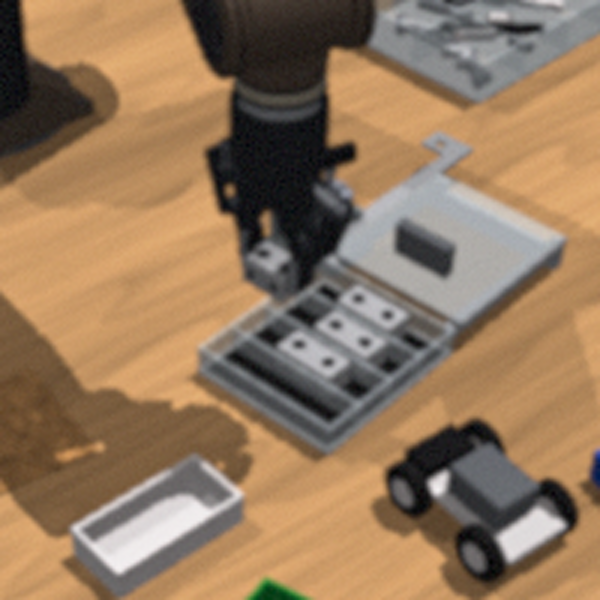

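Run:
```python
from h import *
m=[.454,-.247]; o=down(2.5)
r.move_ptp([*m,.10],o); st()
r.move_l([*m,.012],.15); st()
for z in (.009,.0075,.0062,.005,.004):
    r.move_l([*m,z],.04); s=st('%g'%z)
    if s['wrist_force'][2]>2.5: break
r.command_gripper(.075); r.dwell(.15); s=st('rel'); 
r.move_l([*m,.16],.25); r.move_ptp([.60,-.06,.22],down(-87.5)); st()
c=cap('top','t6.png'); np.savez('t6.npz',**c); a=cv2.imread('pics/t6.png')[180:320,125:395]; cv2.imwrite('pics/t6z.png',cv2.resize(a,None,fx=2.9,fy=2.9,interpolation=cv2.INTER_CUBIC))
cc=cap('scene','s6.png'); np.savez('s6.npz',**cc); a=cv2.imread('pics/s6.png')[185:285,160:280]; cv2.imwrite('pics/s6z.png',cv2.resize(a,None,fx=5,fy=5,interpolation=cv2.INTER_CUBIC))
```

```text
t21.38 p [ 0.4541 -0.2463  0.0995] F [ 0.   0.2 -0.7] T [-0.01  0.01  0.02] op 0.0426 q [-39.8   5.2 118.2   0.   56.6 -42.3]
 t22.12 p [ 0.4549 -0.2471  0.0127] F [-0.   0.3 -1.6] T [-0.02  0.02 -0.04] op 0.0427 q [-39.7  13.8 119.6   0.   46.5 -42.3]
0.009 t22.37 p [ 0.4545 -0.2474  0.0098] F [-0.2  0.4 -0.5] T [0.02 0.04 0.04] op 0.0427 q [-39.8  14.1 119.7  -0.   46.1 -42.3]
0.0075 t22.62 p [ 0.454  -0.247   0.0076] F [-0.2  0.  -1.4] T [0.01 0.04 0.03] op 0.0427 q [-39.8  14.3 119.7  -0.   46.  -42.3]
0.0062 t22.87 p [ 0.4543 -0.2473  0.0065] F [0.7 0.2 2. ] T [0.   0.05 0.03] op 0.0430 q [-39.8  14.5 119.7  -0.   45.8 -42.3]
0.005 t23.12 p [ 0.4543 -0.2473  0.0065] F [-3.7  1.8  9.6] T [ 0.34  0.53 -0.02] op 0.0425 q [-39.8  14.5 119.6  -0.   45.9 -42.3]
rel t23.68 p [ 0.4539 -0.2469  0.0048] F [-0.7  1.3  0.4] T [-0.   -0.09  0.  ] op 0.0749 q [-39.8  14.6 119.7  -0.   45.7 -42.3]
 t26.19 p [ 0.5996 -0.0602  0.219 ] F [-0.2  0.6 -0.3] T [-0.05  0.02  0.04] op 0.0747 q [-15.4   8.  101.5  -0.   70.6  72.1]
```

View pics/t6z.png

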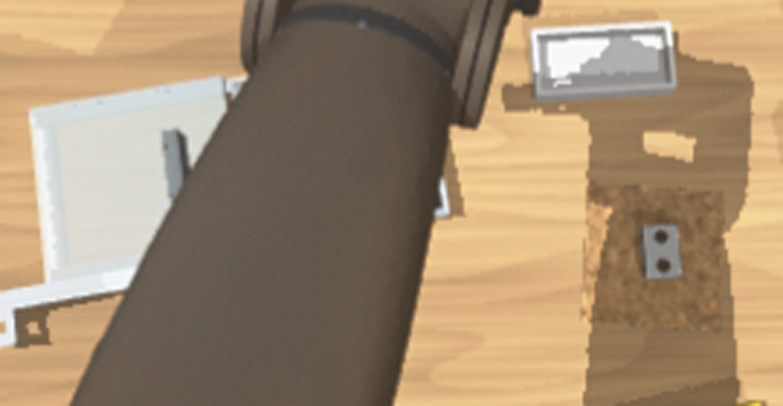

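View pics/s6z.png

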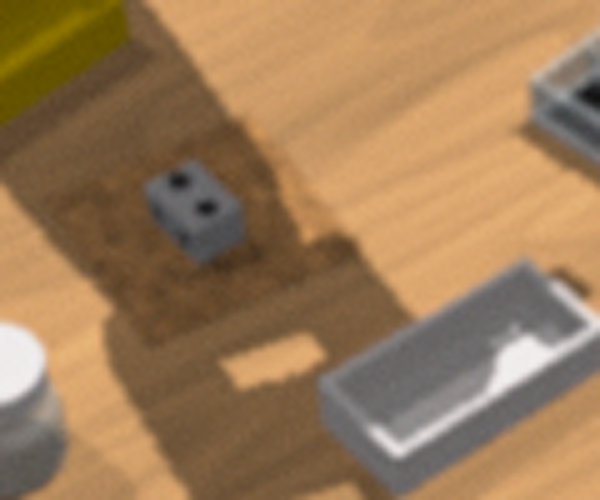

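The block lies flat on the mat at top-zoom (661,251), let go. Measuring its pose.

Run:
```python
from h import *
for f in('t6.npz','s6.npz'):
    c=dict(np.load(f)); P=cloud(c); X,Y,Z=[P[...,i] for i in range(3)]
    m=(Z>.019)&(Z<.04)&(X>.40)&(X<.51)&(Y>-.30)&(Y<-.20)
    w=onz(c,np.argwhere(m)[:,::-1].astype(float),.027)[:,:2]
    print(cv2.minAreaRect((w*1000).astype(np.float32)),np.median(P[m],axis=0),m.sum(), w.mean(0))
```

```text
((454.02874755859375, -246.83203125), (31.740633010864258, 41.90327453613281), 89.17296600341797) [ 0.45306868 -0.2469943   0.0272156 ] 228 [ 0.45381544 -0.24703803]
((456.66680908203125, -251.48240661621094), (52.889774322509766, 33.27495574951172), 0.9466221928596497) [ 0.45637828 -0.25170829  0.02720637] 195 [ 0.45604179 -0.25121308]
```

Run:
```python
from h import *
m=[.454,-.247]; o=down(-87.7)
r.command_gripper(.055)
r.move_ptp([*m,.10],o); st()
r.move_l([*m,.02],.15); r.move_l([*m,.0065],.06); st('at')
r.command_gripper(0.); s=st('grip')
r.move_l([*m,.03],.1); r.move_l([*m,.11],.25); st('up')
t=[.6255,-.205]
r.move_ptp([*t,.11],down(-87.5)); st('above tray')
r.move_l([*t,.045],.2); st()
c=cap('top','t7.png'); a=cv2.imread('pics/t7.png')[160:260,280:400]; cv2.imwrite('pics/t7z.png',cv2.resize(a,None,fx=5,fy=5,interpolation=cv2.INTER_CUBIC))
c=cap('scene','s7.png'); a=cv2.imread('pics/s7.png')[185:305,180:320]; cv2.imwrite('pics/s7z.png',cv2.resize(a,None,fx=5,fy=5,interpolation=cv2.INTER_CUBIC))
```

```text
t27.66 p [ 0.4551 -0.2471  0.101 ] F [-0.   0.4  0.2] T [-0.08 -0.02  0.02] op 0.0553 q [-39.8   5.2 118.1   0.   56.6  47.9]
at t28.72 p [ 0.4538 -0.2468  0.0062] F [0.1 0.3 0.3] T [-0.01  0.03  0.01] op 0.0550 q [-39.8  14.5 119.7  -0.   45.9  47.9]
grip t29.06 p [ 0.4544 -0.2474  0.0071] F [-0.3 -0.   2.7] T [ 0.04 -0.02 -0.  ] op 0.0289 q [-39.8  14.4 119.7  -0.   45.9  47.9]
up t29.91 p [ 0.4539 -0.2469  0.11  ] F [-0.4 -0.3 -1. ] T [0.02 0.   0.01] op 0.0287 q [-39.8   4.3 117.9   0.   57.7  47.9]
above tray t30.65 p [ 0.6237 -0.2046  0.1076] F [-0.6  0.2 -0.2] T [ 0.01  0.03 -0.  ] op 0.0287 q [-27.   21.1  98.   -0.   61.2  60.5]
 t31.12 p [ 0.6244 -0.2055  0.0448] F [-0.  -0.9 -0.6] T [-0.02 -0.03  0.01] op 0.0290 q [-27.   25.8  99.2  -0.   55.1  60.5]
```

View pics/s7z.png

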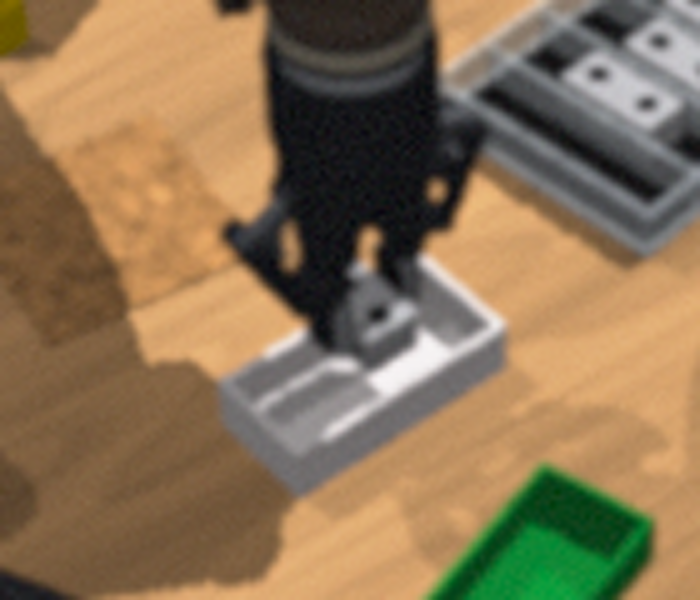

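The block is held crosswise over the tray at zoom (380,320). Lowering with force checks.

Run:
```python
from h import *
t=[.6255,-.205]
r.move_l([*t,.02],.12); s=st()
for z in (.013,.010,.0085,.0075,.0065,.0055):
    r.move_l([*t,z],.04); s=st('%g'%z)
    if s['wrist_force'][2]>2.5: break
print(np.hypot(*s['wrist_force'][:2]))
r.command_gripper(.052); r.dwell(.15); st('rel')
r.move_l([*t,.05],.12); st()
r.move_l([*t,.16],.25); r.move_ptp([.216,.5,.3],down(71.3)); st()
c=cap('top','t8.png'); np.savez('t8.npz',**c); a=cv2.imread('pics/t8.png')[160:320,125:395]; cv2.imwrite('pics/t8z.png',cv2.resize(a,None,fx=2.9,fy=2.9,interpolation=cv2.INTER_CUBIC))
c=cap('scene','s8.png'); np.savez('s8.npz',**c); a=cv2.imread('pics/s8.png')[125:315,140:400]; cv2.imwrite('pics/s8z.png',cv2.resize(a,None,fx=3,fy=3,interpolation=cv2.INTER_CUBIC))
```

```text
t31.58 p [ 0.6276 -0.2073  0.0249] F [-5.6 -1.5 10. ] T [-0.2   0.69 -0.03] op 0.0289 q [-27.   27.6  99.1  -0.1  53.   60.5]
0.013 t31.91 p [ 0.6276 -0.2075  0.0218] F [-14.7   1.2  26.6] T [0.33 1.8  0.05] op 0.0289 q [-27.   27.9  99.1  -0.2  52.8  60.5]
14.707493169326813
rel t32.41 p [ 0.6253 -0.2048  0.0124] F [-0.2 -0.6  0.2] T [-0.02  0.03  0.01] op 0.0519 q [-27.   28.5  99.4   0.   52.1  60.5]
 t32.87 p [ 0.6259 -0.2052  0.0507] F [ 0.   0.5 -0.8] T [ 0.03 -0.   -0.02] op 0.0522 q [-27.   25.4  99.   -0.   55.5  60.5]
 t36.37 p [0.2166 0.4997 0.2998] F [0.2 0.1 0.1] T [-0.03 -0.02  0.01] op 0.0521 q [ 55.9  -2.8 104.2  -0.   78.6 -15.3]
```

View pics/t8z.png

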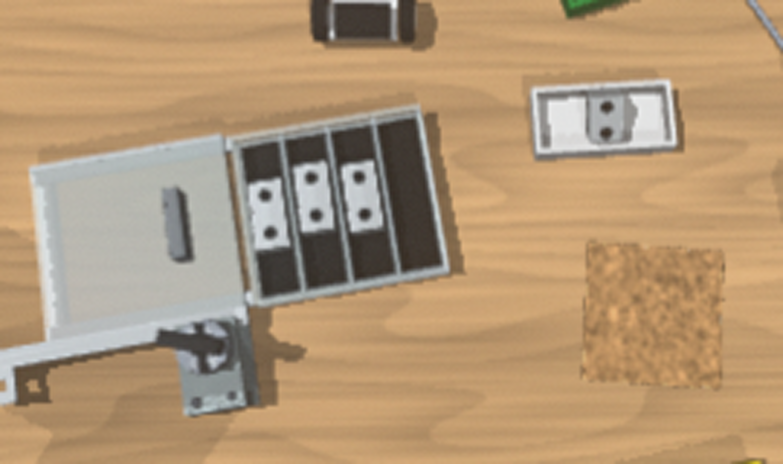

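View pics/s8z.png

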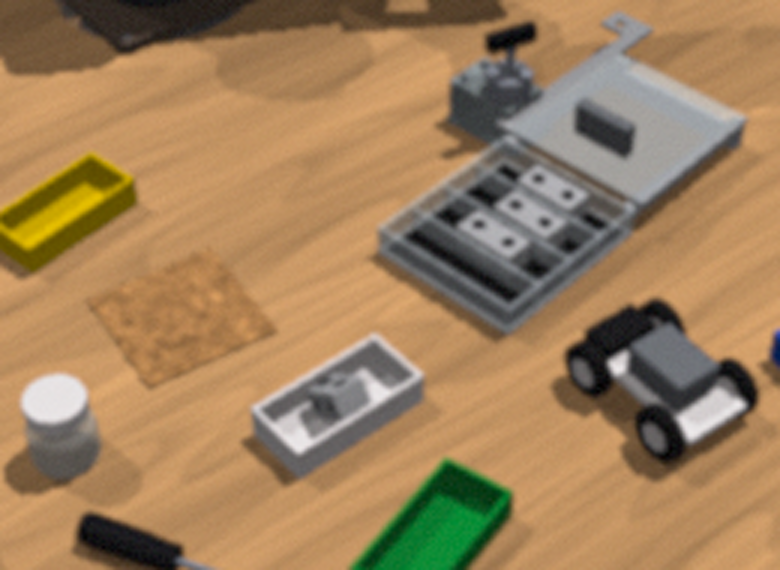

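Run:
```python
from h import *
for f,im in(('t8.npz','t8'),('s8.npz','s8')):
    c=dict(np.load(f)); P=cloud(c); X,Y,Z=[P[...,i] for i in range(3)]
    m=(Z>.012)&(Z<.05)&(abs(X-.6255)<.024)&(abs(Y+.206)<.05)
    A=P[m]; k=np.linalg.lstsq(np.c_[A[:,0]-.6255,A[:,1]+.205,np.ones(len(A))],A[:,2],rcond=None)[0]
    print(f,len(A),'slope x,y,z0',k, 'range',A.min(0),A.max(0)); w=onz(c,np.argwhere(m)[:,::-1].astype(float),.028)[:,:2]; print(cv2.minAreaRect((w*1000).astype(np.float32)))
    Zb=(Z*1000).round().astype(int)
    if im=='t8': print(Zb[190:215,324:345])
    uv=proj(c,[.6255,-.205,.02])[0].astype(int); a=c['frame'][uv[1]-20:uv[1]+20,uv[0]-28:uv[0]+28,::-1]; cv2.imwrite('pics/'+im+'c.png',cv2.resize(a,None,fx=11,fy=11,interpolation=cv2.INTER_CUBIC))
```

```text
t8.npz 254 slope x,y,z0 [ 0.36382023 -0.37377885  0.03656628] range [ 0.60213595 -0.22155015  0.01328232] [ 0.64931922 -0.15669837  0.04995947]
((625.2976684570312, -188.8056182861328), (67.33280944824219, 47.96162033081055), 89.0450439453125)
[[  30   29   25   31   32   30   31   28   28   34   31   29   31   31
    33   27   29   26   28   26   28]
 [  25   26   26   35   32   36   36   35   35   39   39   36   35   40
    36   21   16   21   18   19   14]
 [  20   17   16   36   41   41   42   42   40   42   42   41   43   43
    43   44   10    8    7    6    4]
 [   7    4    6   33   46   47   46   48   50   48   47   48   47   48
    47   47    5    6    4    4    5]
 [   5    4    2   33   51   50   53   47   50   46   50   50   49   47
    46   47    2    3    4    5    5]
 [   5    6    6   30   47   46   49   48   46   49   48   47   45   47
    45   46    1    8    5    4    0]
 [   5    2    4   30   45   46   46   45   47   44   46   46   45   41
    46   48    8    2    6    7    7]
 [   7    6    4   27   45   43   41   46   45   46   44   42   43   42
    42   42   
[... 1436 characters left out ...]
5   34   31   30]
 [  32   34   30   32   30   31   30   29   29   32   29   29   29   28
    30   31   26   28   26   23   28]
 [  29   27   24   28   29   25   27   22   25   21   22   21   21   20
    21   15   16   17   19   17   17]
 [  14   15   14   12   13   15    8   14   12    8    6   13    7    9
     6    6    5    4    2    1    0]
 [   2    7    5    1   -2    0 1002    1   -1   -2   -1   -1    0    3
     0    1   -5   -2    2    0   -4]]
s8.npz 250 slope x,y,z0 [ 0.22303461 -0.12903202  0.03307009] range [ 0.60157105 -0.25198801  0.0120258 ] [ 0.64938367 -0.15668304  0.04991273]
((627.4979858398438, -203.63232421875), (105.1528549194336, 47.92372512817383), 77.3448486328125)
```

View pics/t8c.png

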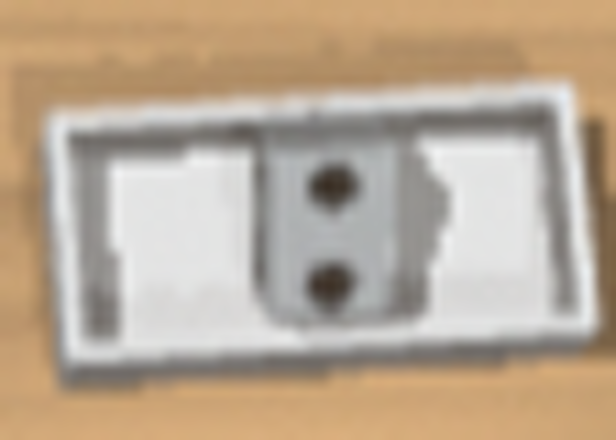

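View pics/s8c.png

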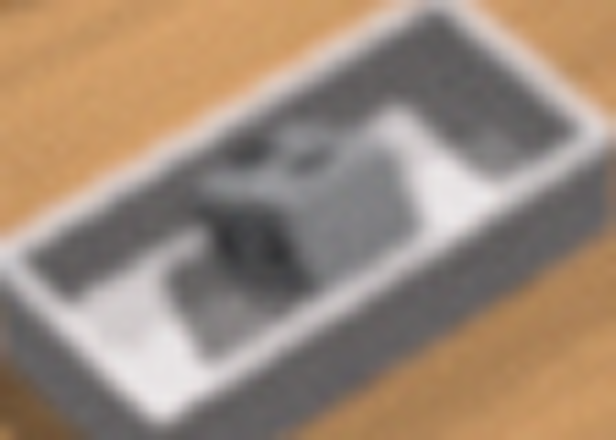

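The block sits tilted: its +x end is up at z≈0.050 and its -x end is down at ≈0.024, so it pivoted in the pads. The first step is to push the raised end down gently with closed fingertips, under a force limit.

Run:
```python
from h import *
c=dict(np.load('t8.npz')); P=cloud(c); X,Y,Z=[P[...,i] for i in range(3)]
m=np.zeros_like(Z,bool); m[193:208,326:341]=True; m&=(Z>.02)
A=P[m]; print('block y',A[:,1].min(),A[:,1].max(),'x',A[:,0].min(),A[:,0].max()); yb=A[:,1].mean(); print(A.mean(0))
yb=float(np.clip(yb,-.215,-.195))
r.command_gripper(0.)
t=[.6255+.010,yb+.0005]; o=down(-87.5)
r.move_ptp([*t,.12],o); r.move_l([*t,.058],.15); st('above')
for z in np.arange(.054,.029,-.003):
    r.move_l([*t,float(z)],.05); s=st('%.3f'%z)
    if s['wrist_force'][2]>18: break
```

```text
block y -0.2211599054557479 -0.1908769242620219 x 0.605022880102171 0.64239583711403
[ 0.62259199 -0.20541571  0.037992  ]
above t40.52 p [ 0.6358 -0.2048  0.0581] F [0.4 0.  0.4] T [-0.03  0.01 -0.02] op -0.0001 q [-26.5  25.8  97.5   0.   56.7  60.9]
0.054 t40.77 p [ 0.636  -0.2052  0.055 ] F [ 0.5 -0.3 -0.1] T [-0.01  0.02 -0.03] op 0.0003 q [-26.6  26.1  97.5   0.   56.3  60.9]
0.051 t41.02 p [ 0.6354 -0.2049  0.051 ] F [-0.3 -0.2  0.4] T [ 0.03 -0.01 -0.03] op 0.0000 q [-26.6  26.4  97.6  -0.   56.   60.9]
0.048 t41.27 p [ 0.6362 -0.2053  0.0491] F [0.2 0.6 4. ] T [0.05 0.07 0.06] op -0.0002 q [-26.6  26.6  97.6   0.   55.8  60.9]
0.045 t41.52 p [ 0.6366 -0.2055  0.0486] F [-5.3  1.6 13.4] T [ 0.34  0.8  -0.  ] op 0.0004 q [-26.6  26.6  97.5  -0.   55.8  60.9]
0.042 t41.77 p [ 0.6369 -0.2056  0.0482] F [-8.5  3.5 22.8] T [0.64 1.56 0.05] op -0.0000 q [-26.6  26.7  97.4  -0.   55.8  60.9]
```

Run:
```python
from h import *
t=[.6355,-.205]
r.move_l([*t,.058],.15); r.command_gripper(.055); r.move_l([*t,.075],.15); st()
a=cv2.imread('pics/s7.png')[230:265,230:280]; cv2.imwrite('pics/s7c.png',cv2.resize(a,None,fx=14,fy=14,interpolation=cv2.INTER_CUBIC))
c=cap('scene','s9.png'); np.savez('s9.npz',**c); a=c['frame'][230:280,225:290,::-1]; cv2.imwrite('pics/s9c.png',cv2.resize(a,None,fx=11,fy=11,interpolation=cv2.INTER_CUBIC))
c7=c
for nm,p in (('rim+x',[.653,-.205,.03]),('blk if centered +x top',[.6475,-.205,.0657])): print(nm,proj(c,p))
```

```text
t42.87 p [ 0.6367 -0.2056  0.0766] F [ 0.5 -0.6 -0.1] T [-0.03  0.01 -0.  ] op 0.0551 q [-26.6  24.5  97.1   0.   58.2  60.9]
rim+x [[260.5060567  262.57939601]]
blk if centered +x top [[258.68714787 250.64531443]]
```

View pics/s7c.png

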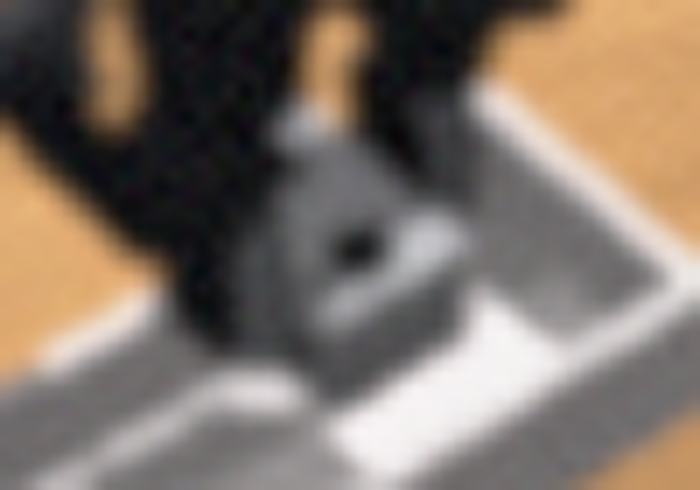

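View pics/s9c.png

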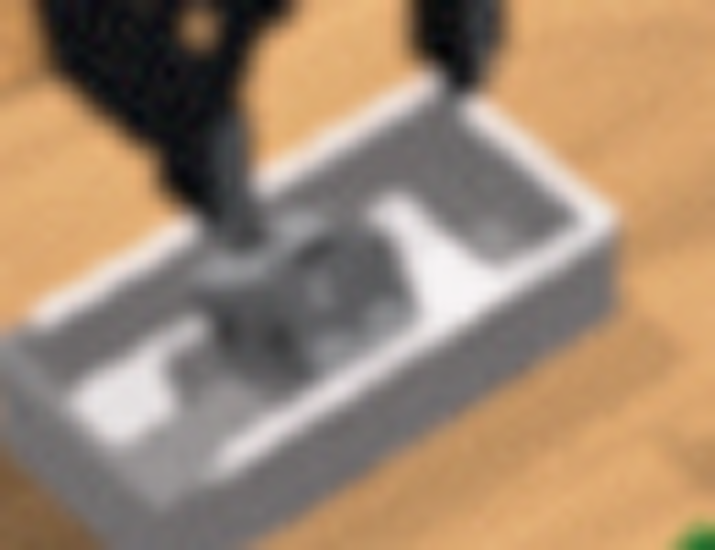

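Run:
```python
from h import *
c=dict(np.load('s8.npz')); f=c['frame']
z=np.array([[253,411],[377,335],[425,380],[298,451]],float); u=(z+.5)/3-.5+[140,125]
w=onz(c,u,.03); print(w.round(4),w.mean(0))
# profiles along tray x at several tray-y, at rim height, both cams
ct=np.array([.6255,-.205]); a=np.radians(2.5); R=np.array([[np.cos(a),-np.sin(a)],[np.sin(a),np.cos(a)]])
xs=np.arange(-.040,.0401,.001)
for f in('top0.npz','t8.npz','s8.npz'):
    c=dict(np.load(f)); g=c['frame'].min(2).astype(np.float32)
    acc=[]
    for yy in np.r_[np.linspace(-.045,-.025,9),np.linspace(.025,.045,9)]:
        G=np.array([[*(ct+R@[x,yy]),.03] for x in xs]); uv=proj(c,G).astype(np.float32)
        acc.append(cv2.remap(g,uv[None,:,0],uv[None,:,1],cv2.INTER_LINEAR)[0])
    p=np.median(acc,0); print(f); print([(int(round(x*1000)),int(v)) for x,v in zip(xs,p)])
```

```text
[[ 0.5992 -0.2699  0.03  ]
 [ 0.5926 -0.1456  0.03  ]
 [ 0.6548 -0.1456  0.03  ]
 [ 0.6532 -0.2655  0.03  ]] [ 0.62496851 -0.20663584  0.03      ]
top0.npz
[(-40, 115), (-39, 113), (-38, 111), (-37, 108), (-36, 106), (-35, 106), (-34, 108), (-33, 113), (-32, 131), (-31, 153), (-30, 178), (-29, 196), (-28, 209), (-27, 214), (-26, 215), (-25, 215), (-24, 212), (-23, 211), (-22, 210), (-21, 209), (-20, 209), (-19, 209), (-18, 209), (-17, 209), (-16, 211), (-15, 214), (-14, 218), (-13, 220), (-12, 222), (-11, 223), (-10, 223), (-9, 223), (-8, 223), (-7, 223), (-6, 223), (-5, 223), (-4, 223), (-3, 223), (-2, 223), (-1, 223), (0, 223), (1, 223), (2, 223), (3, 223), (4, 223), (5, 223), (6, 223), (7, 223), (8, 223), (9, 223), (10, 223), (11, 223), (12, 223), (13, 224), (14, 224), (15, 224), (16, 209), (17, 190), (18, 170), (19, 148), (20, 128), (21, 114), (22, 112), (23, 114), (24, 132), (25, 154), (26, 175), (27, 192), (28, 191), (29, 185), (30, 167), (31, 147), (32, 129), (33, 112), (34, 102), (35, 100), (36, 100), (37, 100), (38, 100), (39, 100), (40, 101)]
t8.npz
[(-40, 117), (-39, 115),
[... 1090 characters left out ...]
-24, 104), (-23, 98), (-22, 96), (-21, 94), (-20, 94), (-19, 94), (-18, 94), (-17, 94), (-16, 95), (-15, 97), (-14, 101), (-13, 109), (-12, 119), (-11, 128), (-10, 138), (-9, 148), (-8, 152), (-7, 154), (-6, 148), (-5, 140), (-4, 129), (-3, 118), (-2, 108), (-1, 103), (0, 101), (1, 100), (2, 99), (3, 100), (4, 100), (5, 103), (6, 106), (7, 110), (8, 115), (9, 118), (10, 122), (11, 125), (12, 127), (13, 128), (14, 129), (15, 128), (16, 128), (17, 130), (18, 133), (19, 137), (20, 145), (21, 155), (22, 168), (23, 178), (24, 185), (25, 188), (26, 181), (27, 172), (28, 158), (29, 141), (30, 125), (31, 112), (32, 103), (33, 98), (34, 96), (35, 95), (36, 95), (37, 96), (38, 96), (39, 96), (40, 96)]
```

Both views put the raised end's lower edge on the +x rim: the fitted corner is about (0.655, 0.028), and the scene view places the tray about 2-3 mm nearer than I assumed. I'll pinch the block across its width, lift slightly, shift it -x off the rim and let it settle level.

Run:
```python
from h import *
t=np.array([.629,-.2055])
r.move_l([*t,.06],.15)
r.move_l([*t,.020],.1); st('at')
r.command_gripper(0.); st('grip')
r.move_l([*t,.026],.05); st('lift')
t2=t+[-.0055,-.0002]
r.move_l([*t2,.026],.05); st('shift')
for z in np.arange(.023,.007,-.003):
    r.move_l([*t2,float(z)],.05); s=st('%.3f'%z)
    if s['wrist_force'][2]>14: break
c=cap('scene','s10.png'); a=c['frame'][220:280,220:290,::-1]; cv2.imwrite('pics/s10c.png',cv2.resize(a,None,fx=10,fy=10,interpolation=cv2.INTER_CUBIC))
```

```text
at t43.73 p [ 0.6286 -0.2053  0.019 ] F [ 0.2 -0.9  0.2] T [-0.03  0.    0.08] op 0.0551 q [-26.9  28.3  98.8   0.   53.   60.6]
grip t44.07 p [ 0.6297 -0.2059  0.0211] F [ 0.2 -0.8  2.1] T [-0.06 -0.06  0.02] op 0.0287 q [-26.9  28.2  98.8  -0.   53.   60.6]
lift t44.33 p [ 0.6292 -0.2055  0.0264] F [-0.2  0.  -1.1] T [ 0.02  0.01 -0.06] op 0.0290 q [-26.9  27.7  98.8   0.   53.5  60.6]
shift t44.59 p [ 0.6263 -0.2058  0.0267] F [ 7.2  1.5 -4.4] T [ 0.19 -1.5  -0.02] op 0.0284 q [-27.1  27.2  99.5   0.2  52.8  60.4]
0.023 t44.84 p [ 0.6264 -0.2061  0.0243] F [ 6.3  0.8 -1.7] T [ 0.06 -1.08 -0.08] op 0.0288 q [-27.1  27.4  99.5   0.2  52.7  60.4]
0.020 t45.09 p [ 0.6264 -0.2064  0.0215] F [ 8.2 -0.1  0.7] T [ 0.02 -1.06  0.02] op 0.0285 q [-27.1  27.6  99.5   0.1  52.4  60.4]
0.017 t45.34 p [ 0.6266 -0.2064  0.0208] F [2.2 1.3 9.3] T [ 0.35 -0.26 -0.11] op 0.0290 q [-27.1  27.8  99.4   0.1  52.4  60.4]
0.014 t45.59 p [ 0.627  -0.2065  0.0204] F [-2.5  4.2 19.9] T [ 0.69  0.54 -0.01] op 0.0287 q [-27.1  27.8  99.3   0.1  52.4  60.4]
```

View pics/s10c.png

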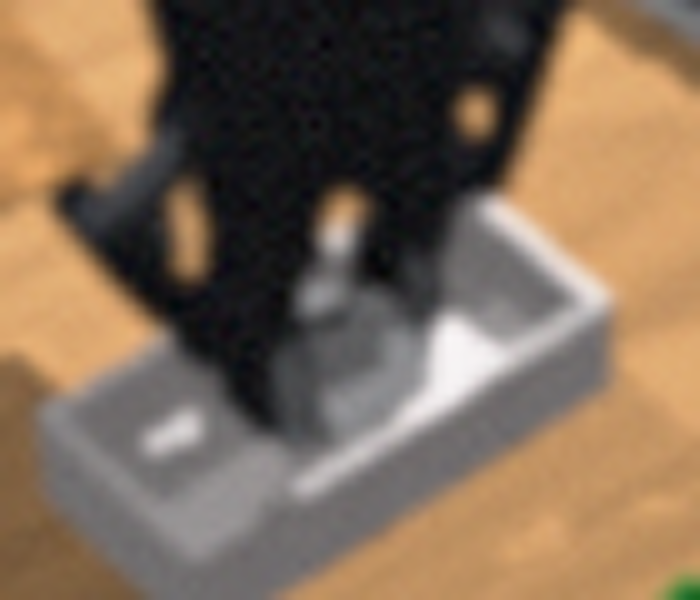

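Run:
```python
from h import *
t2=np.array([.6240,-.2057])
r.move_l([*t2,.020],.1); st()
r.command_gripper(.05); st('rel')
r.move_l([*t2,.075],.2)
c=cap('scene','s11.png'); np.savez('s11.npz',**c); a=c['frame'][220:280,220:290,::-1]; cv2.imwrite('pics/s11c.png',cv2.resize(a,None,fx=10,fy=10,interpolation=cv2.INTER_CUBIC))
P=cloud(c); X,Y,Z=[P[...,i] for i in range(3)]
m=(Z>.012)&(Z<.06)&(abs(X-.6245)<.021)&(abs(Y+.2055)<.012); A=P[m]
k=np.linalg.lstsq(np.c_[A[:,0]-.6245,A[:,1]+.205,np.ones(len(A))],A[:,2],rcond=None)[0]; print(len(A),k,A[:,2].max(),np.percentile(A[:,2],[10,50,90]))
```

```text
t45.89 p [ 0.6266 -0.2064  0.0219] F [5.7 0.4 4.1] T [ 0.06 -1.06  0.03] op 0.0289 q [-27.1  27.7  99.4   0.1  52.5  60.4]
rel t46.23 p [ 0.6226 -0.2053  0.0186] F [-0.3 -0.6  0.2] T [-0.05  0.01 -0.01] op 0.0503 q [-27.1  27.8  99.6  -0.   52.8  60.4]
128 [0.21945669 0.02629014 0.03763392] 0.05112244327419857 [0.03151045 0.03940546 0.04631971]
```

View pics/s11c.png

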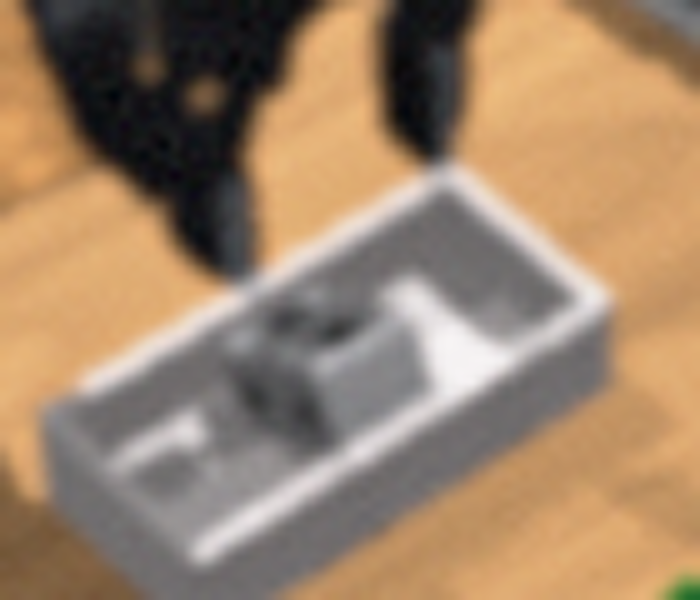

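Run:
```python
from h import *
c=dict(np.load('s8.npz'))
print('crop coords in s7c (x14, off 230,230)')
for th in(-30,-15,0,15,30):
    a=np.radians(th); ax=np.array([np.cos(a),0,np.sin(a)]); up=np.array([-np.sin(a),0,np.cos(a)])
    ctr=np.array([.625,-.205,.0448+.0085])
    pts=[ctr+ax*s*.022+up*u*.012+np.array([0,v*.015,0]) for s,u,v in((1,1,-1),(1,1,1),(1,-1,-1),(1,-1,1),(-1,1,-1),(-1,1,1))]
    hole=[ctr+ax*s*.0115+up*.012 for s in (1,-1)]
    print(th,((proj(c,pts+hole)-230+.5)*14).round().astype(int).tolist())
```

```text
crop coords in s7c (x14, off 230,230)
-30 [[345, 402], [494, 318], [306, 443], [453, 360], [202, 173], [352, 91], [386, 305], [311, 186]]
-15 [[341, 372], [491, 288], [324, 445], [471, 362], [186, 172], [334, 91], [379, 282], [297, 178]]
0 [[332, 338], [481, 254], [336, 438], [484, 354], [173, 181], [322, 100], [368, 258], [285, 177]]
15 [[316, 302], [466, 218], [344, 421], [492, 337], [167, 198], [315, 118], [355, 235], [276, 182]]
30 [[297, 266], [447, 183], [345, 397], [494, 313], [166, 223], [313, 143], [340, 214], [271, 192]]
```

Run:
```python
from h import *
t=np.array([.6265,-.2057])
r.move_l([*t,.019],.2)
r.command_gripper(0.); st('grip')
r.move_l([*t,.06],.15); r.move_l([*t,.085],.25); st('up')
m=[.454,-.247]
r.move_ptp([*m,.075],down(-87.7))
for z in (.035,.028,.023,.018):
    r.move_l([*m,z],.12); s=st('%g'%z)
    if s['wrist_force'][2]>3: break
r.command_gripper(.055); st('rel')
r.move_l([*m,.085],.25)
c=cap('scene','s12.png'); np.savez('s12.npz',**c); a=c['frame'][185:265,160:280,::-1]; cv2.imwrite('pics/s12c.png',cv2.resize(a,None,fx=6,fy=6,interpolation=cv2.INTER_CUBIC))
P=cloud(c); X,Y,Z=[P[...,i] for i in range(3)]
mm=(Z>.019)&(Z<.04)&(X>.40)&(X<.51)&(Y>-.30)&(Y<-.20)
w=onz(c,np.argwhere(mm)[:,::-1].astype(float),.027)[:,:2]
print(cv2.minAreaRect((w*1000).astype(np.float32)),np.median(P[mm],axis=0),mm.sum(), w.mean(0)); st()
```

```text
grip t47.44 p [ 0.6276 -0.2062  0.0207] F [-0.4  0.2  0.8] T [-0.01  0.    0.07] op 0.0289 q [-27.   28.   99.1  -0.   52.8  60.5]
up t48.12 p [ 0.6273 -0.2061  0.0856] F [ 0.3 -0.2 -0.8] T [ 0.01 -0.01  0.04] op 0.0287 q [-27.   22.9  98.2  -0.   58.7  60.5]
0.035 t49.34 p [ 0.4548 -0.2469  0.0349] F [ 0.9 -0.4 -0.4] T [0.02 0.03 0.03] op 0.0289 q [-39.7  11.5 119.4   0.   49.1  47.9]
0.028 t49.59 p [ 0.4542 -0.247   0.0281] F [ 0.4 -0.7 -1.1] T [ 0.03 -0.02  0.01] op 0.0289 q [-39.8  12.1 119.5   0.   48.3  47.9]
0.023 t49.84 p [ 0.4538 -0.2469  0.0228] F [ 0.6  0.1 -1.1] T [-0.01  0.02  0.01] op 0.0284 q [-39.8  12.7 119.6   0.   47.7  47.9]
0.018 t50.09 p [ 0.455  -0.2478  0.0195] F [-1.6  1.8  6.5] T [ 0.23  0.3  -0.03] op 0.0283 q [-39.8  13.1 119.5   0.   47.3  47.9]
rel t50.47 p [ 0.4538 -0.2469  0.0177] F [-0.2  0.4  0.4] T [ 0.   -0.02  0.01] op 0.0548 q [-39.8  13.2 119.7  -0.   47.2  47.9]
((465.68328857421875, -249.0861053466797), (52.59999465942383, 33.15549087524414), 1.720314621925354) [ 0.46483466 -0.24989062  0.02738532] 195 [ 0.46540682 -0.24935708]
 t50.93 p [ 0.4537 -0.2467  0.0847] F [-0.   0.8 -0.7] T [ 0.02 -0.01  0.04] op 0.0549 q [-39.8   6.5 118.6   0.   54.9  47.9]
```

View pics/s12c.png

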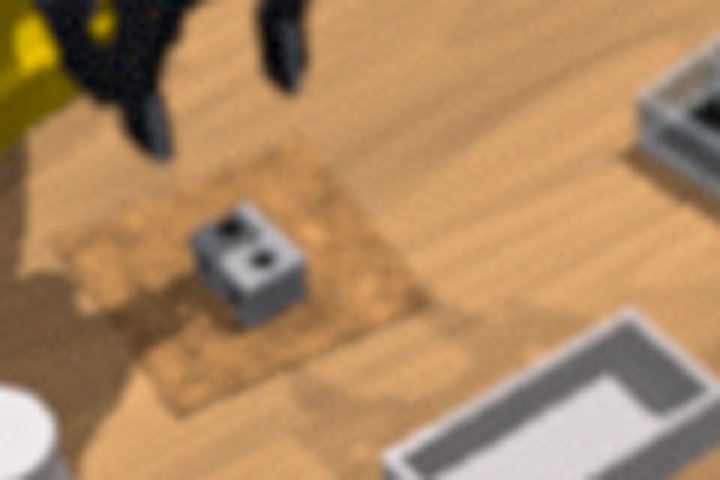

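```bash
cat > place.py <<'E'
from h import *
m=[.464,-.2452]; o=down(-87.9)
r.move_ptp([*m,.05],o); r.move_l([*m,.0055],.12); st('at')
r.command_gripper(0.); st('grip')
r.move_l([*m,.06],.2); r.move_l([*m,.085],.25)
t=np.array([.6240,-.2055])
r.move_ptp([*t,.085],down(-87.5)); r.move_l([*t,.042],.15); st('above tray')
c=cap('scene','s13.png'); a=c['frame'][220:280,220:290,::-1]; cv2.imwrite('pics/s13c.png',cv2.resize(a,None,fx=10,fy=10,interpolation=cv2.INTER_CUBIC))
E
python3 place.py
```

```text
at t51.73 p [ 0.4642 -0.2455  0.006 ] F [-0.4  0.5  0.1] T [ 0.02 -0.02 -0.04] op 0.0552 q [-38.9  15.4 118.6  -0.   46.   49. ]
grip t52.07 p [ 0.4651 -0.2461  0.007 ] F [-0.2  0.   5. ] T [ 0.07  0.06 -0.01] op 0.0289 q [-38.9  15.3 118.5  -0.   46.   49. ]
above tray t53.88 p [ 0.6226 -0.2058  0.0413] F [-1.1  0.8 -0.7] T [-0.01 -0.02 -0.01] op 0.0286 q [-27.1  25.9  99.5  -0.   54.8  60.4]
```

View pics/s13c.png

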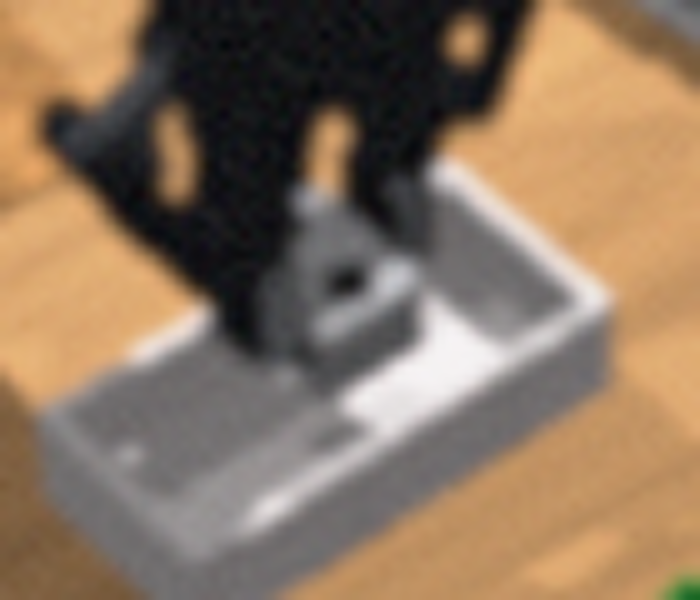

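The block is level, at zoom (345,300). Lowering slowly.

```bash
cat > low.py <<'E'
from h import *
t=np.array([.6240,-.2055])
for z in (.034,.030,.026,.021,.016,.012,.009,.0075,.0065,.0055):
    r.move_l([*t,z],.05); s=r.state(); print(z,s['tool_pos'].round(4),s['wrist_force'].round(1),s['wrist_torque'].round(2),round(s['clock'],2))
    if s['wrist_force'][2]>3.5: break
c=cap('scene','s14.png'); a=c['frame'][220:280,220:290,::-1]; cv2.imwrite('pics/s14c.png',cv2.resize(a,None,fx=10,fy=10,interpolation=cv2.INTER_CUBIC))
E
python3 low.py
```

```text
0.034 [ 0.6239 -0.2055  0.034 ] [-0.3  0.2 -1. ] [0.03 0.04 0.03] 54.23
0.03 [ 0.6238 -0.2053  0.0297] [ 0.4 -0.1 -1. ] [-0.03 -0.03 -0.02] 54.48
0.026 [ 0.6237 -0.2053  0.0255] [ 0.2  0.1 -0.4] [ 0.04 -0.05  0.04] 54.73
0.021 [ 0.6236 -0.2053  0.0204] [ 0.2 -0.  -0.4] [ 0.   -0.02 -0.07] 54.98
0.016 [ 0.6236 -0.2053  0.0154] [ 0.1 -0.1 -1.4] [-0.01 -0.03  0.02] 55.23
0.012 [ 0.6237 -0.2054  0.0116] [-0.1  0.5 -1.2] [0.03 0.   0.02] 55.48
0.009 [ 0.6238 -0.2054  0.0087] [-0.1  0.3 -0.9] [ 0.   -0.03 -0.01] 55.73
0.0075 [ 0.6244 -0.2057  0.0081] [-0.9  1.   1.6] [-0.01  0.08 -0.01] 55.98
0.0065 [ 0.6244 -0.2057  0.0081] [-2.1  1.1  5.1] [ 0.19  0.41 -0.01] 56.23
```

View pics/s14c.png

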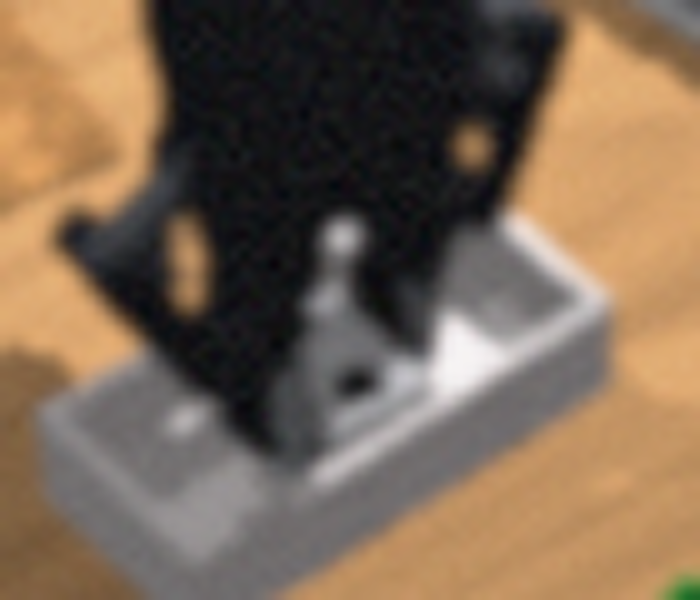

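Floor contact came at TCP 0.0081, as expected for a flat block. Releasing, then retreating to check.

Run:
```python
from h import *
t=np.array([.6240,-.2055])
r.move_l([*t,.0075],.05)
r.command_gripper(.048); st('rel')
r.move_l([*t,.05],.15); r.move_l([*t,.13],.3); r.move_ptp([.45,.32,.28],down(-10)); st()
c=cap('top','t15.png'); np.savez('t15.npz',**c); a=cv2.imread('pics/t15.png')[100:320,125:430]; cv2.imwrite('pics/t15z.png',cv2.resize(a,None,fx=2.6,fy=2.6,interpolation=cv2.INTER_CUBIC))
c2=cap('scene','s15.png'); np.savez('s15.npz',**c2); a=cv2.imread('pics/s15.png')[125:345,140:400]; cv2.imwrite('pics/s15z.png',cv2.resize(a,None,fx=2.7,fy=2.7,interpolation=cv2.INTER_CUBIC))
P=cloud(c); X,Y,Z=[P[...,i] for i in range(3)]
m=(Z>.012)&(Z<.06)&(abs(X-.6245)<.020)&(abs(Y+.2055)<.03); A=P[m]
k=np.linalg.lstsq(np.c_[A[:,0]-.6245,A[:,1]+.205,np.ones(len(A))],A[:,2],rcond=None)[0]; print('block',len(A),k,np.percentile(A[:,2],[10,50,90]),cv2.minAreaRect((A[:,:2]*1000).astype(np.float32)))
m=(Z>.098)&(Z<.13)&(X>.36)&(X<.5)&(Y>.09)&(Y<.18); w=P[m]
if len(w)>5: print('bar',np.median(w,axis=0),cv2.minAreaRect((w[:,:2]*1000).astype(np.float32)))
m=(Z>.06)&(Z<.08)&(X>.46)&(X<.6)&(Y>.1)&(Y<.22); w=P[m]
if len(w): print('lid grip', RB.T@(w[:,:2].mean(0)-O))
```

```text
rel t56.86 p [ 0.6237 -0.2054  0.007 ] F [ 0.8  0.  -0.2] T [-0.01 -0.04 -0.01] op 0.0478 q [-27.1  28.8  99.6  -0.   51.6  60.4]
 t59.77 p [0.4505 0.3193 0.2795] F [0.5 0.  0.2] T [-0.03 -0.01 -0.05] op 0.0480 q [ 24.8  -1.1 104.7  -0.   76.5  34.9]
block 182 [ 0.00526026 -0.11892349  0.02788915] [0.02569324 0.02791349 0.0306345 ] ((624.67138671875, -204.13943481445312), (38.8243293762207, 29.82831382751465), 1.0294641256332397)
bar [0.42685713 0.13422776 0.11570347] ((427.4225158691406, 135.16510009765625), (49.64060592651367, 12.613919258117676), 79.73159790039062)
lid grip [-0.0003031   0.13358701]
```

View pics/t15z.png

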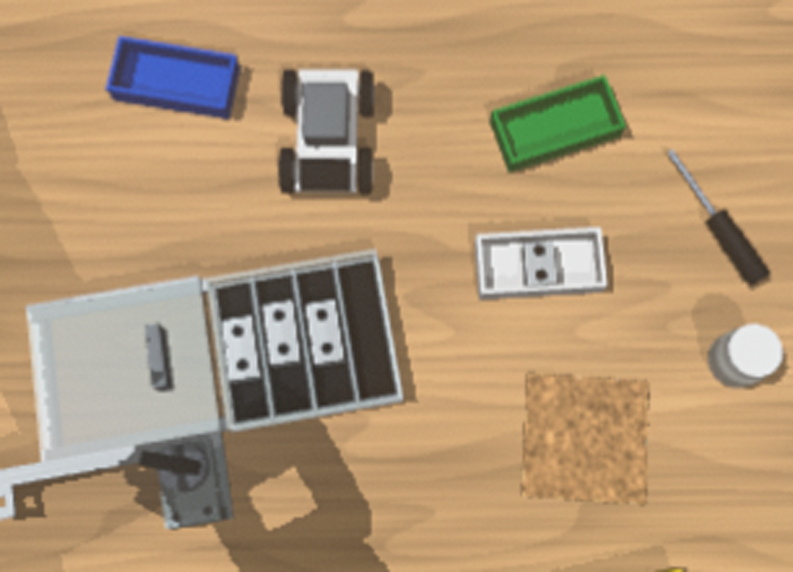

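View pics/s15z.png

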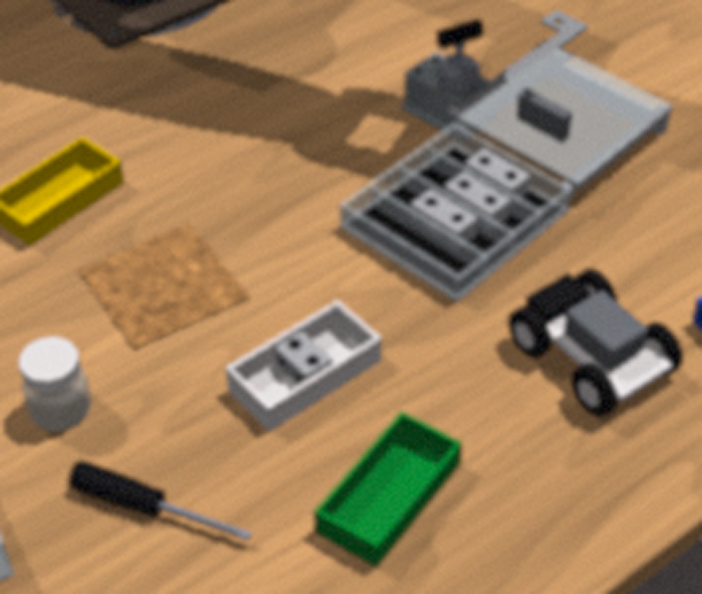

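The block is flat (top at 0.0279 m, expected 0.028), and the pin, lid, other blocks and bystanders are in order. Handing in.

Run:
```python
from h import *
r.job_done(); print('done')
```

```text
the job is handed in; nothing more can be done
done
```

The job is handed in at about 60 s on the robot clock. The pin is parked in its notch, the lid is slid fully open, and the short block lies flat crosswise in the white tray.

**Second try in the tray:** The first placing went wrong. The block's far end caught the tray rim, with about 27 N upward on the wrist, and it came to rest tilted. Pushing it down gently and regrasping it in the tray did not free it. I lifted it out, set it down on the mat again, took it across its width and placed it again with force checks.

**Last checks:**

| Item | Measured | Expected |
|---|---|---|
| Block top in the tray | 27.9 mm, level along its length | 28 mm |
| Pin bar top | 115.7 mm, turned about 70° | 116 mm, 70° |
| Lid travel, by vision | 173.6 mm | 175 mm |

- **Lid:** The vision figure is 1.4 mm short of the stop. I pushed the lid until the resistance rose to 15 N with no further motion, so I take it to be at the stop.
- **Block slope:** The depth fit showed a small slope across the block's width, which I put down to side-face pixels. Both pictures show it flat.
- **Tray position:** The two cameras disagreed by 2 to 3 mm on where the tray is. I placed the block at a point between the two readings.
- **Other items:** In the pictures the three full-length blocks are still in their compartments. The rover, jar and screwdriver look undisturbed; I compared them by eye only.

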